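# Check the shaker's stop button, then bring the pipette over the open tube

### The job

Before dosing at the tube shaker, do its stop check: push the red mushroom button right down until it latches, then twist it clockwise and let go so that it springs back up. Then lift the yellow-headed pipette out of the low two-place stand next to the tip box, carry it upright over the bottles and the capped tubes without touching them, and bring its tip centred about 1 cm above the mouth of the one open tube. Finish there, still holding the pipette upright and still, ready to dispense, touching neither the tube nor anything else with it; leave everything else where it stands.

Things in the scene. Friction and masses are not known exactly. Their poses are not given: they have to be found in the camera images.
- stop_top (a point): Centre of the top of the red mushroom stop button at the front of the shaker; z up, turns with the cap. Round cap 40 mm across, 17 mm high, with white arrows; grip it 6 to 14 mm below this point. This point is 36 mm above the flat console when up, 30 mm when latched. Nothing else stands within 60 mm of its axis; tubes stand 90 mm behind it, so close the fingers along the shaker's y.
- stop_button (a joint): How far the mushroom is pushed down, m: 0 up (ready), 0.009 right home. Sprung: it takes about 3 N to start and 7 N right home. It clicks in at about 0.007 and then stays down by itself at about 0.0063 until it is twisted.
- stop_cap (a joint): Turn of the mushroom cap, rad: 0 at rest, growing clockwise seen from above, end stop at 0.9. With the button latched down, a clockwise twist past about 0.45 unlatches it (little torque); its spring lifts it once the fingers let go, and a weak spring turns the cap back to 0.
- shaker: White bench-top tube shaker standing still, 230 mm deep (x), 160 mm wide (y), fixed. Origin at the centre of its underside, z up; low console (top at 46 mm) with stop button, display and keys towards -x, the robot. Behind it an aluminium block, x = 0 to 0.086, 126 mm wide, top at 90 mm, holds six upright tubes in two rows of three, 40 mm apart both ways.
- tube_mouth (a point): Centre of the mouth (rim plane) of the open tube, about 128 mm above the bench; z points up along the tube. Outside of the rim 17 mm across, bore 14 mm.
- open_tube: The one open tube in the shaker's block: clear, no cap, 80 mm long, 15 mm across (rim 17 mm). Origin at the centre of its bottom, about 48 mm above the bench, z up. It may be in any of the six wells.
- capped_0: Capped sample tube with a red cap, 98 mm long, 15 mm across, cap 18 mm across; seated fast in a well of the shaker's block. Origin at the centre of its bottom, z up; its cap's top is about 146 mm above the bench.
- capped_1: Capped sample tube with a blue cap, 98 mm long, 15 mm across, cap 18 mm across; seated fast in a well of the shaker's block. Origin at the centre of its bottom, z up; its cap's top is about 146 mm above the bench.
- capped_2: Capped sample tube with a purple cap, 98 mm long, 15 mm across, cap 18 mm across; seated fast in a well of the shaker's block. Origin at the centre of its bottom, z up; its cap's top is about 146 mm above the bench.
- capped_3: Capped sample tube with a red cap, 98 mm long, 15 mm across, cap 18 mm across; seated fast in a well of the shaker's block. Origin at the centre of its bottom, z up; its cap's top is about 146 mm above the bench.
- capped_4: Capped sample tube with a blue cap, 98 mm long, 15 mm across, cap 18 mm across; seated fast in a well of the shaker's block. Origin at the centre of its bottom, z up; its cap's top is about 146 mm above the bench.
- yellow_pipette: Hand pipette, yellow head, 227 mm tall, hanging upright in a fork of the stand. Origin at tip height, z up; its long axis lies at x = 0.0116, y = 0.0017 of its frame. Heights from the tip: tapered shaft to 118 mm (4 to 19 mm across), collar 28 mm across to 122, grip 27 (x) by 25 mm (y) to 190, head 32 mm wide above. Finger hook towards -x. 0.07 to 0.12 kg. Grip 158 mm up, closing along its y.
- yellow_pipette_tip (a point): The lower end of the yellow pipette's tip, on its long axis; axes as the pipette's own, z up along the pipette towards its plunger.
- blue_pipette: Another hand pipette of the same size and frame with a blue plunger head, hanging in the other fork of the stand.
- stand: White pipette stand, 120 mm deep (x), 172 mm wide (y), 149 mm tall, fixed. Origin under its middle, z up. Two forks at y = -0.055 and +0.055, their top 145 mm above the bench, 22 mm slots open to -x, a 1.3 mm lip at the front. Pipettes hang by their collars with axes at x = -0.010, tips 27 mm above the bench; back panel at x = 0.043 to 0.049. A pipette lifts straight up.
- bottle_a: Larger amber reagent bottle with black cap, 58 mm across, 118 mm tall, on the bench between stand and shaker. Origin at the centre of its underside.
- bottle_b: Smaller amber reagent bottle with black cap, 52 mm across, 106 mm tall, on the bench between stand and shaker. Origin at the centre of its underside.
- tips: Blue box of pipette tips, 89 by 112 by 61 mm, on the bench in front of the stand. Origin at the centre of its underside.
- petri: Stack of three petri dishes, 90 mm across, 48 mm high, on the bench near its front edge. Origin at the centre of its underside.
Things that resemble listed ones, but are neither listed nor needed, are in the scene too. What is shaped like the open_tube but turquoise is not meant.

How it is judged:
By the outcome, as a careful person would: the job done as asked, in the order asked, and still so for the second after the job is handed in, while the arm keeps its last pose, push and grip.
It also fails if it takes over 72 s, if anything falls off the work surface, if the arm or the gripper's body presses on something with over 40 N, if the wrist force passes 120 N, or if a joint passes its speed limit or range.

### The arm

A 6-joint arm with a two-finger parallel gripper is mounted at the origin on a cart in front of the work surface, level with it; the furniture and walls round the work are solid. World frame = base frame: x ahead of the robot, y to its left, z up, the work surface at z = 0. Lengths are in m, angles in rad, forces in N, time in s.
With the tool pointing down it reaches from about 0.35 to 0.725 m from the base axis. Payload 6 kg.
Tool frame: the origin (TCP) lies midway between the tips of the shut fingers; the grasp point (between the pads) lies 19 mm behind it; z points along the fingers, y is the line along which they close (so a half turn about z gives the same grasp; the last joint's range is limited). The gripper opens to 85 mm and grips with 20 to 120 N. Pads are 22 mm wide; open, the fingers measure 114 mm over their backs; the gripper's body (76 mm by 85 mm) begins 54 mm behind the grasp point. The pads swing forward as they close: fully open they stand 13 mm farther back than shut.
Start: joints at [1.638, 0.04, 0.085, 0, -1.615, -0.334], TCP at [0.158, 0.579, 0.231] pointing down, gripper open.
Joint ranges: [-2.56, 2.56], [-1.29, 2.01], [-1.08, 1.49], [-3.29, 1.98], [-2.81, -0.18], [-2.99, 2.99]. Speed limits (rad/s): [2.57, 2.57, 3.01, 3.14, 3.14, 3.14].

### API

Orientations are given as [roll, pitch, yaw] about the fixed x, y, z axes, in that order (R = Rz(yaw) Ry(pitch) Rx(roll)).
In Python, from rig import manip gives the robot as it stands.
- The arm moves only by the tool step_arm, never from a script. Its arguments are lists of equal length, an entry for each row: "linear": the shift along the world's x, y, z scaled (see below), a list of three; "rotation": the turn, a rotation vector about the world's x, y, z scaled (see below), a list of three; "fingers": the opening, from -1 (shut) to 1 (fully open). A call has 1 to 8 rows; each row shifts and turns the commanded pose from where the row before left it; what a row does not reach is not made up. The controller multiplies each number of a shift by 20 mm and each number of a turn by 6 degrees. A row lasts 1/12 s, in which the tool goes at most 41.7 mm and 7.16 degrees, less where a joint would pass 70% of its speed; a pose out of reach is approached as far as the arm can. A call with a number of a shift or a turn outside -1 to 1 is refused whole. A call with a gripper value outside its range is refused whole. The fingers move at their own pace and stop on an object; the grip force is fixed at half the most. Time passes only in rows, so rows that do not move let the fingers close. It gives the time, the measured TCP pose, the force, the opening and the grip force at its end, in the units of the state.
- manip.get_obs(): the state, without advancing time (a new reading comes with each control period).
- manip.grab_frame(name): name is "scene" or "top" or "wrist"; returns the picture (400x640x3 uint8, red, green, blue); there is no depth.
- manip.camera_model(name): a dict with "vertical_fov" (degrees; the focal length in pixels is half the picture's height over the tangent of half this angle, whatever the lens; pixels are square), "cx", "cy" (the principal point, pixels), "k1" (the pictures are not rectified: a ray, as slopes to the right and down, at radius r is drawn at 1 + k1 r^2 times it, then the intrinsics apply), "view" (4x4, takes a point from world to camera coordinates). Camera axes: x right, y up, looking along -z (the intrinsics and any distortion apply to the point x, -y, -z); pixel columns grow to the right and rows downward; lengths in m; the calibration is good to about 2 mm. A picture is of the moment at which its call begins: read the wrist's pose just before it. camera_model takes no time and is no camera call; for the wrist camera it gives the pose at the moment of the call.
- manip.sign_off(): hands the job in; it is judged then, once.
Trained networks look in the newest picture that a camera, given by its name, has taken for a name from the list of things; names that differ only in an ending like _2 or _b are one class to them, and where a whole thing is asked for, a point or a joint stands for the part that bears it (a point fixed in the world has none). Each returns a list of dicts, best first, with "score" (0 to 1); they miss things now and then, are a little off and sometimes report something else, mostly with a low value. They report only what shows in the picture. A call takes as long as a camera call. They do not tell look-alikes from the thing itself.
- manip.boxes_of(thing, camera): "point" ([x, y, z] in m, in world coordinates, good to about 4 mm: the middle of the surface that is visible of it).
- manip.cut_out(thing, camera): "region" (400x640 bool, what is visible of it).
The state is a dict: "time_s": time; "joints": joint angles; "joint_velocities": joint speeds; "effort": joint torques, N m; "tool_pos": TCP position; "tcp_rot": TCP orientation; "force": force on the tool from outside, world axes, zero at the start; "torque": the same for the moment, N m; "grip_width": finger opening in m; "finger_force": force on a finger pad.
Only numpy, scipy, OpenCV 4.12 (cv2) and the standard library are available. Lean on these libraries where they do the work, as an engineer would, in place of code of your own. Each camera call takes 0.05 s, during which the arm holds its last target. There are 200 camera calls.

## Working session

There is one attempt and no reset: what is moved stays moved. The work goes in short steps, Python scripts to look and compute and a tool call to move; the robot and the scene stay as the last step left them, time stands still between calls to the robot, and variables do not carry over. Pictures are saved under pics/ and viewed, at most 10 in all, crops included, and the job is handed in when it is done.

Besides the shell and the picture viewer there is one more tool, called as a command line: name --argument value ..., lists and objects as JSON in quotes. step_arm: Moves the arm, as the interface text tells. Shifts and turns lie within -1 to 1; 1 stands for 20 mm of shift or 6 degrees of turn. Its arguments: {"type":"object","properties":{"linear":{"type":"array"},"rotation":{"type":"array"},"fingers":{"type":"array"}},"required":["linear","rotation","fingers"]}

```bash
mkdir -p pics; cat > h.py <<'E'
import numpy as np, cv2
from rig import manip
def cam(n):
    m=manip.camera_model(n); f=200/np.tan(np.radians(m["vertical_fov"])/2); return m,f
def proj(n,P):
    m,f=cam(n); V=np.array(m["view"]); p=V[:3,:3]@np.array(P,float)+V[:3,3]
    s=np.array([p[0],-p[1]])/-p[2]; s=s*(1+m["k1"]*(s@s)); return s*f+[m["cx"],m["cy"]]
def atz(n,uv,z):
    m,f=cam(n); V=np.array(m["view"]); d=(np.array(uv,float)-[m["cx"],m["cy"]])/f; s=d.copy()
    for _ in range(20): s=d/(1+m["k1"]*(s@s))
    R=V[:3,:3]; c=-R.T@V[:3,3]; r=R.T@np.array([s[0],-s[1],-1]); return c+r*(z-c[2])/r[2]
def save(n,fn,crop=None,k=1):
    im=manip.grab_frame(n)[:,:,::-1]
    if crop: a,b,c,d=crop; im=im[b:d,a:c]
    cv2.imwrite("pics/"+fn,cv2.resize(im,None,fx=k,fy=k,interpolation=cv2.INTER_CUBIC)); return im
E
python3 - <<'E'
from h import *
np.set_printoptions(precision=4,suppress=True)
o=manip.get_obs(); print(o["time_s"],o["tool_pos"],o["tcp_rot"],o["grip_width"])
a=save("top","t0.png"); b=save("scene","s0.png")
for n in ("top","scene"):
    m,f=cam(n);V=np.array(m["view"]);print(n,f,m["k1"],-V[:3,:3].T@V[:3,3])
    for t in ["stop_top","tube_mouth","open_tube","shaker","yellow_pipette","blue_pipette","stand","bottle_a","capped_0","tips","petri"]:
        for d in manip.boxes_of(t,n)[:6]: print(t,round(d["score"],2),np.array(d["point"]),proj(n,d["point"]).round())
E
```

```text
0.0 [0.158  0.5785 0.2303] [ 3.1398 -0.0001 -0.2668] 0.08495084672570113
top 443.0745071220744 -0.05297333845609548 [ 0.3143 -0.0691  1.1441]
stop_top 0.63 [ 0.4043 -0.2468  0.0849] [392. 255.]
tube_mouth 0.67 [ 0.4058 -0.2503  0.0868] [394. 254.]
tube_mouth 0.64 [0.5471 0.0235 0.2336] [276. 179.]
tube_mouth 0.55 [ 0.6405 -0.2727  0.0568] [399. 163.]
tube_mouth 0.38 [ 0.5083 -0.2314  0.1163] [387. 209.]
shaker 0.66 [ 0.4673 -0.2192  0.0457] [378. 231.]
yellow_pipette 0.86 [0.5454 0.0232 0.2341] [276. 180.]
blue_pipette 0.61 [0.5372 0.1342 0.2307] [224. 183.]
blue_pipette 0.29 [ 0.5064 -0.1939  0.1457] [373. 208.]
stand 0.96 [0.5613 0.0867 0.0118] [259. 195.]
stand 0.16 [0.5513 0.0265 0.239 ] [274. 177.]
bottle_a 0.95 [ 0.5934 -0.0605  0.0752] [316. 178.]
bottle_a 0.94 [ 0.5064 -0.0598  0.0827] [315. 211.]
bottle_a 0.24 [0.5589 0.0889 0.0135] [258. 195.]
capped_0 0.62 [ 0.4962 -0.269   0.1485] [406. 212.]
capped_0 0.53 [ 0.5483 -0.1982  0.1441] [375. 190.]
capped_0 0.52 [ 0.5063 -0.1929  0.1456] [373. 208.]
capped_0 0.43 [ 0.5308 -0.2811  0.1449] [411. 198.]
tips 0.77 [0.3966 0.1369 0
[... 574 characters left out ...]
35 -0.258   0.0473] [354. 278.]
yellow_pipette 0.86 [0.5513 0.0153 0.1946] [322. 124.]
yellow_pipette 0.25 [ 0.5346 -0.2856  0.1287] [398. 246.]
blue_pipette 0.59 [0.5434 0.1309 0.1933] [293.  98.]
stand 0.76 [0.5795 0.0606 0.0209] [323. 168.]
bottle_a 0.91 [ 0.5894 -0.0725  0.0646] [357. 188.]
bottle_a 0.75 [ 0.5083 -0.0794  0.0704] [327. 201.]
capped_0 0.64 [ 0.5056 -0.1993  0.1271] [358. 221.]
capped_0 0.58 [ 0.5393 -0.2449  0.1321] [387. 229.]
capped_0 0.58 [ 0.547  -0.2104  0.1277] [380. 217.]
capped_0 0.53 [ 0.4933 -0.2776  0.1276] [377. 253.]
capped_0 0.5 [ 0.5355 -0.2855  0.1305] [399. 245.]
tips 0.78 [0.3913 0.109  0.0527] [241. 173.]
petri 0.88 [ 0.3916 -0.0697  0.0378] [276. 229.]
```

View pics/t0.png

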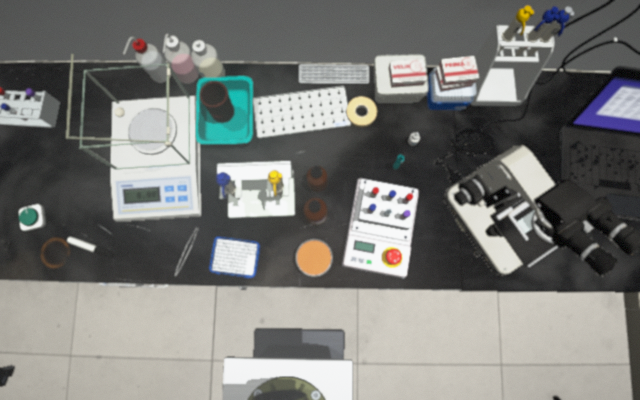

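View pics/s0.png

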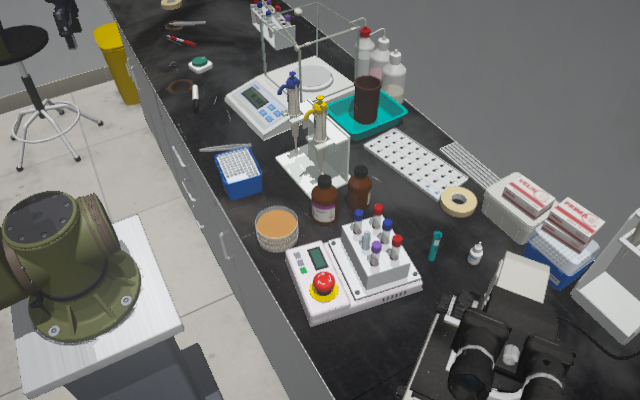

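The top view shows the shaker with its red button at about (393,256) and the yellow pipette in the low stand at (276,178). Candidates for each target:
- **Open tube:** the clear one in the front row at (387,210), not the turquoise one on the bench at (399,160).
- **Pipette:** the yellow one in the stand at (276,178), not the yellow one in the far rack at (525,14).
- **Button:** the red one at (393,256), not the green one at (29,216).

Next is a close crop to check the choice and measure.

```bash
python3 - <<'E'
from h import *
np.set_printoptions(precision=4,suppress=True)
t=manip.grab_frame("top")[:,:,::-1]; s=manip.grab_frame("scene")[:,:,::-1]
c=lambda im,a,b,k,sz: cv2.resize(im[b:b+sz[1],a:a+sz[0]],None,fx=k,fy=k,interpolation=cv2.INTER_CUBIC)
A=c(t,340,170,5,(80,110)); B=c(s,280,190,2.75,(145,145)); 
o=np.zeros((560,800,3),np.uint8); o[:550,:400]=A; o[:B.shape[0],400:800]=cv2.resize(B,(400,B.shape[0]))
cv2.imwrite("pics/c1.png",o)
for n in("top","scene"):
    im=t if n=="top" else s
    hsv=cv2.cvtColor(im,cv2.COLOR_BGR2HSV).astype(int); H,S,V=hsv[...,0],hsv[...,1],hsv[...,2]
    for nm,m in (("red",((H<8)|(H>172))&(S>140)&(V>80)),("blue/purple",(H>110)&(H<160)&(S>80)&(V>50)),("yellow",(H>18)&(H<34)&(S>150)&(V>120))):
        k,l,st,ce=cv2.connectedComponentsWithStats(m.astype(np.uint8))
        for i in range(1,k):
            u,v=ce[i]
            if st[i,4]>12 and 200<u<440 and 60<v<320: print(n,nm,st[i],ce[i],atz(n,ce[i],.144)[:2],atz(n,ce[i],.08)[:2],atz(n,ce[i],.22)[:2])
E
```

```text
top red [373 188   5   6  22] [375.  190.5] [ 0.547  -0.1988] [ 0.5619 -0.2071] [ 0.5294 -0.189 ]
top red [407 194   5   6  23] [408.913  196.6087] [ 0.534  -0.2774] [ 0.548  -0.2908] [ 0.5173 -0.2616]
top red [386 250  15  14 131] [392.6641 256.1374] [ 0.396  -0.2377] [ 0.4012 -0.2484] [ 0.3898 -0.2248]
top blue/purple [216 173  14  21 148] [222.223  179.6689] [0.5666 0.157 ] [0.5827 0.1715] [0.5474 0.1399]
top blue/purple [389 191   7   6  31] [392.0968 193.5161] [ 0.5406 -0.2385] [ 0.5551 -0.2493] [ 0.5234 -0.2256]
top blue/purple [370 204   6   7  30] [372.2667 207.0333] [ 0.5079 -0.1922] [ 0.5203 -0.2001] [ 0.4932 -0.1829]
top blue/purple [403 211   7   6  32] [406.1875 213.4688] [ 0.4942 -0.2702] [ 0.5057 -0.2831] [ 0.4806 -0.255 ]
top blue/purple [214 236  13   4  22] [220.0455 237.    ] [0.4323 0.1539] [0.4399 0.1682] [0.4234 0.137 ]
top blue/purple [250 240  10  11  36] [255.5    243.6389] [0.4188 0.0725] [0.4255 0.0816] [0.4108 0.0618]
top blue/purple [208 259   5  14  20] [209.9 265.4] [0.3678 0.1731] [0.3712 0.1886] [0.3637 0.1547]
top blue/purple [241 267  17  12  39] [2
[... 661 characters left out ...]
.2602] [0.641  0.3517] [0.5463 0.1515]
scene blue/purple [313 203  22   6  46] [323.8043 206.5   ] [ 0.461  -0.1483] [ 0.4909 -0.0967] [ 0.4254 -0.2096]
scene blue/purple [354 209  10  12 100] [358.2 214.3] [ 0.506  -0.1968] [ 0.5404 -0.15  ] [ 0.4652 -0.2525]
scene blue/purple [383 218  10  13 102] [387.1765 223.8824] [ 0.5389 -0.2426] [ 0.5764 -0.2003] [ 0.4943 -0.293 ]
scene blue/purple [372 241   9  12  91] [375.8791 246.5055] [ 0.4918 -0.2754] [ 0.5248 -0.2362] [ 0.4527 -0.3219]
scene yellow [304  95  23  25 194] [316.7216 106.8041] [0.606  0.1362] [0.6501 0.2155] [0.5536 0.0419]
scene yellow [310 283  28  19 245] [323.4367 293.8367] [ 0.3652 -0.3131] [ 0.3858 -0.2776] [ 0.3408 -0.3552]
```

View pics/c1.png

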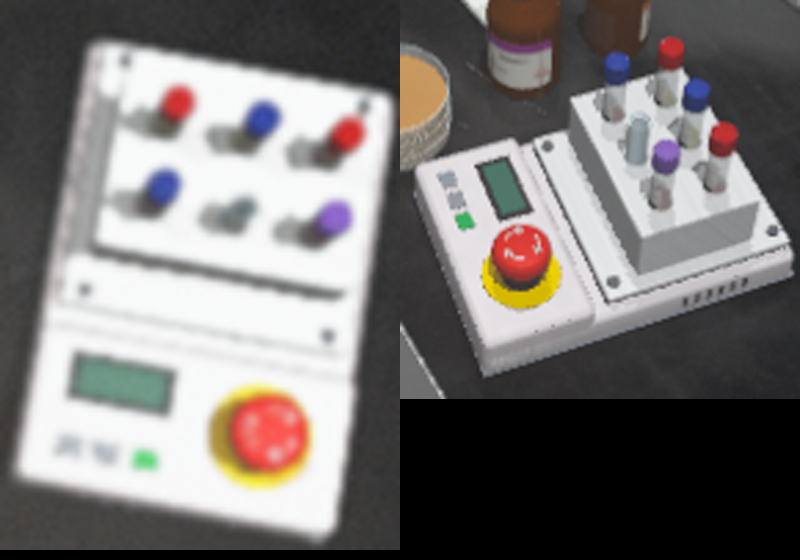

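The crop shows that the clear, uncapped tube is in the front row, middle well, with blue and purple caps either side. The red mushroom sits at the front right of the shaker. The shaker's yaw comes out at about -10°. Moving above the button now.

step_arm --linear '[[0.5,-1,0.5],[0.5,-1,0.5],[0.5,-1,0.5],[0.5,-1,0.5],[0.5,-1,0.5],[0.5,-1,0.5],[0.5,-1,0.5],[0.5,-1,0]]' --rotation '[[0,0,0.85],[0,0,0],[0,0,0],[0,0,0],[0,0,0],[0,0,0],[0,0,0],[0,0,0]]' --fingers '[1,1,1,1,1,1,1,1]'

```text
time_s: 1.97
tool_pos: [0.2389, 0.4181, 0.3038]
tcp_rot: [-3.138, -0.001, -0.178]
force: [0.3, -0.4, 1.3]
grip_width: 0.0853
finger_force: 0.0
```

step_arm --linear '[[0.6,-1,0],[0.6,-1,0],[0.6,-1,0],[0.6,-1,0],[0.6,-1,0],[0.6,-1,0],[0.6,-1,0],[0.6,-1,0]]' --rotation '[[0,0,0],[0,0,0],[0,0,0],[0,0,0],[0,0,0],[0,0,0],[0,0,0],[0,0,0]]' --fingers '[1,1,1,1,1,1,1,1]'

```text
time_s: 2.63
tool_pos: [0.3345, 0.2577, 0.3016]
tcp_rot: [-3.141, -0.0, -0.177]
force: [0.1, -0.1, 0.1]
grip_width: 0.0854
finger_force: 0.0
```

step_arm --linear '[[0.6,-1,0],[0.6,-1,0],[0.6,-1,0],[0.6,-1,0],[0.6,-1,0],[0.3,-1,0],[0,-1,0],[0,-1,0]]' --rotation '[[0,0,0],[0,0,0],[0,0,0],[0,0,0],[0,0,0],[0,0,0],[0,0,0],[0,0,0]]' --fingers '[1,1,1,1,1,1,1,1]'

```text
time_s: 3.3
tool_pos: [0.4003, 0.0976, 0.3012]
tcp_rot: [3.141, 0.0, -0.178]
force: [0.6, 0.2, 0.1]
grip_width: 0.0851
finger_force: 0.0
```

step_arm --linear '[[0,-1,0],[0,-1,0],[0,-1,0],[0,-1,0],[0,-1,0],[0,-1,0],[0,-1,0],[0,-1,0]]' --rotation '[[0,0,0],[0,0,0],[0,0,0],[0,0,0],[0,0,0],[0,0,0],[0,0,0],[0,0,0]]' --fingers '[1,1,1,1,1,1,1,1]'

```text
time_s: 3.97
tool_pos: [0.4, -0.0622, 0.3015]
tcp_rot: [-3.141, -0.001, -0.178]
force: [0.9, -0.3, 0.6]
grip_width: 0.0852
finger_force: 0.0
```

step_arm --linear '[[0,-1,0],[0,-1,0],[0,-1,0],[0,-1,0],[0,-1,0],[0,-1,0],[0,-1,0],[0,0,0]]' --rotation '[[0,0,0],[0,0,0],[0,0,0],[0,0,0],[0,0,0],[0,0,0],[0,0,0],[0,0,0]]' --fingers '[1,1,1,1,1,1,1,1]'

```text
time_s: 4.63
tool_pos: [0.3998, -0.2035, 0.301]
tcp_rot: [3.141, 0.001, -0.181]
force: [-0.7, -0.3, -1.0]
grip_width: 0.0851
finger_force: 0.0
```

```bash
python3 - <<'E'
from h import *
np.set_printoptions(precision=4,suppress=True)
o=manip.get_obs(); print(o["time_s"],o["tool_pos"],o["tcp_rot"],o["joints"],o["force"])
m,f=cam("wrist");V=np.array(m["view"]);print("wrist cam",-V[:3,:3].T@V[:3,3],-V[2,:3])
im=save("wrist","w1.png")
for t in ["stop_top","tube_mouth","capped_0"]:
    for d in manip.boxes_of(t,"wrist")[:6]: print(t,round(d["score"],2),np.array(d["point"]),proj("wrist",d["point"]).round())
H,S,V=cv2.split(cv2.cvtColor(im,cv2.COLOR_BGR2HSV).astype(np.uint8))
k,l,st,ce=cv2.connectedComponentsWithStats((((H<8)|(H>172))&(S>140)&(V>80)).astype(np.uint8))
for i in range(1,k):
    if st[i,4]>100: print(st[i],ce[i],atz("wrist",ce[i],.08))
E
```

```text
4.6333 [ 0.3998 -0.2035  0.301 ] [ 3.1408  0.0008 -0.1806] [-0.0168 -0.3451 -0.1304  0.0007 -1.7863  1.4072] [-0.671  -0.2887 -0.9641]
wrist cam [ 0.4807 -0.2167  0.4428] [-0.3111  0.0553 -0.9488]
tube_mouth 0.69 [ 0.504  -0.2359  0.1207] [333.  68.]
tube_mouth 0.27 [0.3968 0.1184 0.0547] [ 80. 212.]
capped_0 0.96 [ 0.5096 -0.1963  0.1458] [289.  67.]
capped_0 0.84 [ 0.5462 -0.1998  0.1485] [284.  20.]
capped_0 0.8 [ 0.5347 -0.2784  0.1428] [379.  18.]
capped_0 0.73 [ 0.4959 -0.2693  0.1427] [374.  68.]
capped_0 0.64 [ 0.54   -0.2426  0.144 ] [336.  19.]
[270   5  21  22 338] [279.6154  15.5118] [ 0.5662 -0.1927  0.08  ]
[365   4  20  23 343] [374.5743  14.8834] [ 0.55   -0.2877  0.08  ]
[339 142  34  34 750] [355.2827 158.58  ] [ 0.407  -0.2472  0.08  ]
[ 530  286  110  112 6479] [600.7774 337.599 ] [ 0.0795 -0.5741  0.08  ]
```

View pics/w1.png

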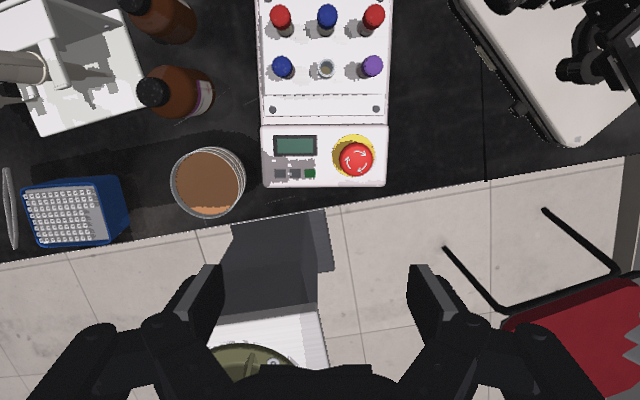

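The wrist view has the button at (356,159) and the open tube's ring at (326,69). Combining the views, the button is at about (0.404, -0.249). I'll press it with shut fingers.

step_arm --linear '[[0.2,-1,-1],[0,-1,-1],[0,-0.28,-1],[0,0,-1],[0,0,-1],[0,0,-1],[0,0,-1],[0,0,-1]]' --rotation '[[0,0,0],[0,0,0],[0,0,0],[0,0,0],[0,0,0],[0,0,0],[0,0,0],[0,0,0]]' --fingers '[-1,-1,-1,-1,-1,-1,-1,-1]'

```text
time_s: 5.5
tool_pos: [0.4045, -0.2459, 0.1406]
tcp_rot: [-3.142, -0.001, -0.176]
force: [0.0, 0.8, 0.1]
grip_width: -0.0001
finger_force: 0.0
```

step_arm --linear '[[0,0,-1],[0,0,-1],[0,0,-0.4],[0,0,-0.2],[0,0,0],[0,0,0]]' --rotation '[[0,0,0],[0,0,0],[0,0,0],[0,0,0],[0,0,0],[0,0,0]]' --fingers '[-1,-1,-1,-1,-1,-1]'

```text
time_s: 6.0
tool_pos: [0.4048, -0.2468, 0.0905]
tcp_rot: [3.141, -0.002, -0.177]
force: [0.7, -0.5, 1.0]
grip_width: -0.0003
finger_force: 0.0
```

```bash
python3 - <<'E'
from h import *
np.set_printoptions(precision=4,suppress=True)
o=manip.get_obs(); print(o["time_s"],o["tool_pos"],o["tcp_rot"],o["force"])
im=save("wrist","w2.png")
H,S,V=cv2.split(cv2.cvtColor(im,cv2.COLOR_BGR2HSV).astype(np.uint8))
k,l,st,ce=cv2.connectedComponentsWithStats((((H<8)|(H>172))&(S>140)&(V>80)).astype(np.uint8))
for i in range(1,k):
    if st[i,4]>100: print(st[i],ce[i],atz("wrist",ce[i],.08))
for t in ["stop_top"]:
    for d in manip.boxes_of(t,"wrist")[:6]: print(t,round(d["score"],2),np.array(d["point"]))
E
```

```text
6.0 [ 0.4048 -0.2468  0.0905] [ 3.141  -0.0016 -0.1772] [ 0.729  -0.4956  0.9725]
[ 289  217   72   62 2211] [327.2564 240.8548] [ 0.4144 -0.2537  0.08  ]
[ 562  365   78   35 1574] [610.1296 387.5197] [ 0.2698 -0.426   0.08  ]
stop_top 0.56 [ 0.4154 -0.2554  0.0826]
```

View pics/w2.png

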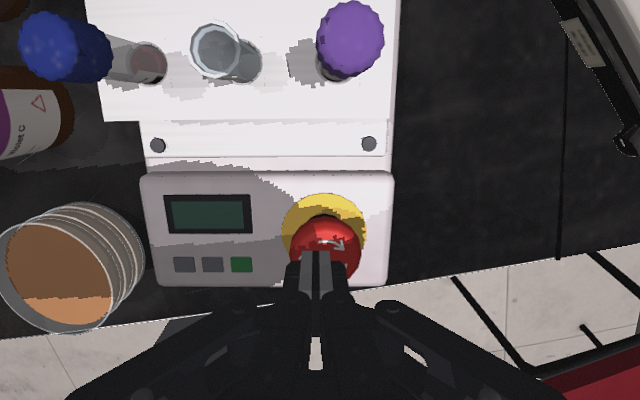

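The cap spans u = 289–361, slightly right of the finger line at about u = 317. The open tube's rim is at about (215,49). I'll refine both by fitting.

```bash
python3 - <<'E'
from h import *
np.set_printoptions(precision=4,suppress=True)
o=manip.get_obs(); print(o["tool_pos"], "tcp proj",proj("wrist",o["tool_pos"]))
for z in(.065,.072,.078):
    print(z,[atz("wrist",(325,v),z) for v in (245,255)])
a=np.linspace(0,2*np.pi,60)
for c in [(.404,-.249),(.405,-.2525),(.405,-.2545)]:
    P=np.array([proj("wrist",(c[0]+.02*np.cos(t),c[1]+.02*np.sin(t),z)) for t in a for z in(.065,.072,.078)]); print(c,P.min(0),P.max(0))
im=manip.grab_frame("wrist")
g=cv2.GaussianBlur(cv2.cvtColor(im[10:95,170:280],cv2.COLOR_RGB2GRAY),(0,0),1)
print("mouth by eye",atz("wrist",(215,49),.128))
print(cv2.HoughCircles(g,cv2.HOUGH_GRADIENT,1,20,param1=80,param2=15,minRadius=18,maxRadius=32))
for t in ["tube_mouth","capped_0"]:
    for d in manip.boxes_of(t,"wrist")[:6]: print(t,round(d["score"],2),np.array(d["point"]))
E
```

```text
[ 0.4049 -0.247   0.0907] tcp proj [317.9507 269.1271]
0.065 [array([ 0.4051, -0.2514,  0.065 ]), array([ 0.3988, -0.2503,  0.065 ])]
0.072 [array([ 0.4085, -0.2517,  0.072 ]), array([ 0.4024, -0.2507,  0.072 ])]
0.078 [array([ 0.4113, -0.252 ,  0.078 ]), array([ 0.4055, -0.251 ,  0.078 ])]
(0.404, -0.249) [284.5673 214.8522] [358.8466 289.9666]
(0.405, -0.2525) [290.5584 212.1406] [365.0563 287.4928]
(0.405, -0.2545) [294.2106 211.5398] [368.749  286.9406]
mouth by eye [ 0.5048 -0.2329  0.128 ]
[[[46.5 44.5 22.4]]]
tube_mouth 0.68 [ 0.5041 -0.2318  0.1196]
capped_0 0.94 [ 0.4932 -0.2724  0.1452]
capped_0 0.69 [ 0.5065 -0.0898  0.0334]
capped_0 0.57 [ 0.5103 -0.2013  0.144 ]
```

step_arm --linear '[[-0.09,-0.2,0],[0,0,-0.2],[0,0,-0.2],[0,0,-0.2],[0,0,-0.1],[0,0,0]]' --rotation '[[0,0,0],[0,0,0],[0,0,0],[0,0,0],[0,0,0],[0,0,0]]' --fingers '[-1,-1,-1,-1,-1,-1]'

```text
time_s: 6.75
tool_pos: [0.4025, -0.2511, 0.0754]
tcp_rot: [3.141, -0.0, -0.178]
force: [0.1, 0.7, 4.1]
grip_width: 0.0
finger_force: 2.0
```

step_arm --linear '[[0,0,-0.1],[0,0,-0.05],[0,0,0]]' --rotation '[[0,0,0],[0,0,0],[0,0,0]]' --fingers '[-1,-1,-1]'

```text
time_s: 7.0
tool_pos: [0.4025, -0.2511, 0.0731]
tcp_rot: [3.141, -0.001, -0.178]
force: [-2.3, 0.6, 6.2]
grip_width: -0.0
finger_force: 3.1
```

step_arm --linear '[[0,0,-0.05],[0,0,0],[0,0,0]]' --rotation '[[0,0,0],[0,0,0],[0,0,0]]' --fingers '[-1,-1,-1]'

```text
time_s: 7.25
tool_pos: [0.4026, -0.2513, 0.0731]
tcp_rot: [3.14, -0.001, -0.177]
force: [-4.0, 2.3, 11.1]
grip_width: -0.0002
finger_force: 5.5
```

step_arm --linear '[[0,0,0.2],[0,0,0],[0,0,0]]' --rotation '[[0,0,0],[0,0,0],[0,0,0]]' --fingers '[-1,-1,-1]'

```text
time_s: 7.5
tool_pos: [0.4026, -0.2509, 0.0754]
tcp_rot: [3.141, -0.001, -0.178]
force: [0.2, 0.5, 3.7]
grip_width: 0.0002
finger_force: 2.0
```

step_arm --linear '[[0,0,0.1],[0,0,0],[0,0,0]]' --rotation '[[0,0,0],[0,0,0],[0,0,0]]' --fingers '[-1,-1,-1]'

```text
time_s: 7.75
tool_pos: [0.402, -0.2506, 0.0766]
tcp_rot: [-3.141, 0.001, -0.178]
force: [-0.2, 0.3, 0.6]
grip_width: -0.0002
finger_force: 0.0
```

The force drops to zero at 77 mm, so the button is latched. Next: open the fingers, lower and grip.

step_arm --linear '[[0,0,1],[0,0,0.6],[0,0,0],[0,0,0],[0,0,-1],[0,0,-1],[0,0,-1],[0,0,0]]' --rotation '[[0,0,0],[0,0,0],[0,0,0],[0,0,0],[0,0,0],[0,0,0],[0,0,0],[0,0,0]]' --fingers '[-1,-1,0.6,0.6,0.6,0.6,0.6,0.6]'

```text
time_s: 8.42
tool_pos: [0.3995, -0.2496, 0.0441]
tcp_rot: [-3.14, 0.008, -0.179]
force: [-0.5, -0.4, -1.1]
grip_width: 0.0684
finger_force: 0.0
```

step_arm --linear '[[0,0,0],[0,0,0],[0,0,0],[0,0,0],[0,0,0]]' --rotation '[[0,0,0],[0,0,0],[0,0,0],[0,0,0],[0,0,0]]' --fingers '[-0.3,-0.3,-0.3,-0.3,-0.3]'

```text
time_s: 8.83
tool_pos: [0.4029, -0.2517, 0.0509]
tcp_rot: [3.14, -0.002, -0.178]
force: [-1.2, -4.6, 3.5]
grip_width: 0.0366
finger_force: 59.8
```

step_arm --linear '[[0,0,0],[0,0,0],[0,0,0],[0,0,0],[0,0,0],[0,0,0],[0,0,0],[0,0,0]]' --rotation '[[0,0,-1],[0,0,-1],[0,0,-1],[0,0,-1],[0,0,-1],[0,0,-1],[0,0,-1],[0,0,0]]' --fingers '[-0.3,-0.3,-0.3,-0.3,-0.3,-0.3,-0.3,-0.3]'

```text
time_s: 9.5
tool_pos: [0.403, -0.2515, 0.0509]
tcp_rot: [-3.141, -0.003, -0.916]
force: [-2.6, -3.0, 5.2]
grip_width: 0.0369
finger_force: 59.9
```

```bash
python3 - <<'E'
from h import *
np.set_printoptions(precision=4,suppress=True)
o=manip.get_obs(); print(o["time_s"],o["tool_pos"],o["tcp_rot"],o["force"],o["torque"],o["grip_width"],o["joints"])
save("wrist","w3.png")
E
```

```text
9.5 [ 0.403  -0.2515  0.0509] [-3.141  -0.0026 -0.9163] [-2.5566 -3.009   5.2081] [-0.9249  0.5965  0.0243] 0.03685994299279871 [-0.1304 -0.2552 -0.5183  0.0015 -1.3055  0.7845]
```

View pics/w3.png

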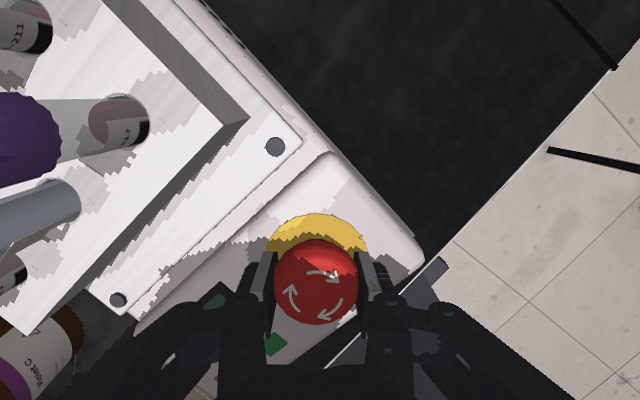

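The cap is held squarely between the pads at (316,281) and has been turned 42°. Releasing now, rising straight up, and looking again.

step_arm --linear '[[0,0,0],[0,0,0],[0,0,0],[0,0,0],[0,0,1],[0,0,1],[0,0,1],[0,0,0.5]]' --rotation '[[0,0,0],[0,0,0],[0,0,0],[0,0,0],[0,0,0],[0,0,0],[0,0,0],[0,0,0]]' --fingers '[0.6,0.6,0.6,0.6,0.6,0.6,0.6,0.6]'

```text
time_s: 10.22
tool_pos: [0.4032, -0.2511, 0.1217]
tcp_rot: [-3.14, -0.003, -0.911]
force: [-0.6, -1.2, 0.7]
grip_width: 0.0685
finger_force: 0.0
```

step_arm --linear '[[0,0,0],[0,0,0]]' --rotation '[[0,0,0],[0,0,0]]' --fingers '[-1,-1]'

```text
time_s: 10.38
tool_pos: [0.4025, -0.2506, 0.1188]
tcp_rot: [-3.141, 0.0, -0.911]
force: [-0.2, -0.1, -0.4]
grip_width: 0.0454
finger_force: 0.0
```

```bash
python3 - <<'E'
from h import *
np.set_printoptions(precision=4,suppress=True)
o=manip.get_obs(); print(o["time_s"],o["tool_pos"],o["tcp_rot"],o["force"],o["grip_width"])
im=save("wrist","w4.png")
H,S,V=cv2.split(cv2.cvtColor(im,cv2.COLOR_BGR2HSV).astype(np.uint8))
k,l,st,ce=cv2.connectedComponentsWithStats((((H<8)|(H>172))&(S>140)&(V>80)).astype(np.uint8))
for i in range(1,k):
    if st[i,4]>800: print(st[i],ce[i],atz("wrist",ce[i],.08))
R=cv2.Rodrigues
a=np.linspace(0,2*np.pi,60)
for top in (.082,.076):
    P=np.array([proj("wrist",(.403+.02*np.cos(t),-.251+.02*np.sin(t),z)) for t in a for z in(top-.015,top-.004)]); print(top,P.min(0),P.max(0))
E
```

```text
10.3833 [ 0.4025 -0.2506  0.1188] [-3.141   0.0003 -0.9109] [-0.2259 -0.0681 -0.4275] 0.04540964643345123
[  35    2   51   54 2071] [59.9392 27.8436] [ 0.5813 -0.2605  0.08  ]
[ 285  198   62   61 2582] [315.9644 227.0074] [ 0.4066 -0.2543  0.08  ]
0.082 [284.7496 196.5675] [349.7631 261.7791]
0.076 [285.5785 193.8139] [348.779  257.3031]
```

```bash
python3 - <<'E'
from h import *
np.set_printoptions(precision=4,suppress=True)
im=save("scene","s1.png",(270,180,430,330),4)
s0=cv2.imread("pics/s0.png")
s1=manip.grab_frame("scene")[:,:,::-1]
for n,i in(("s0",s0),("s1",s1)):
    H,S,V=cv2.split(cv2.cvtColor(np.ascontiguousarray(i),cv2.COLOR_BGR2HSV)); m=((H<8)|(H>172))&(S>140)&(V>80)
    r=np.argwhere(m[262:310,300:345])+[262,300]; print(n,r.min(0),r.max(0),r.mean(0),len(r))
o=np.hstack([x[255:320,295:350] for x in(s0,s1)]); cv2.imwrite("pics/cmp.png",cv2.resize(o,None,fx=6,fy=6,interpolation=cv2.INTER_NEAREST))
E
```

```text
s0 [272 313] [291 334] [281.8917 323.444 ] 277
s1 [273 313] [291 333] [282.9016 323.668 ] 244
```

View pics/cmp.png

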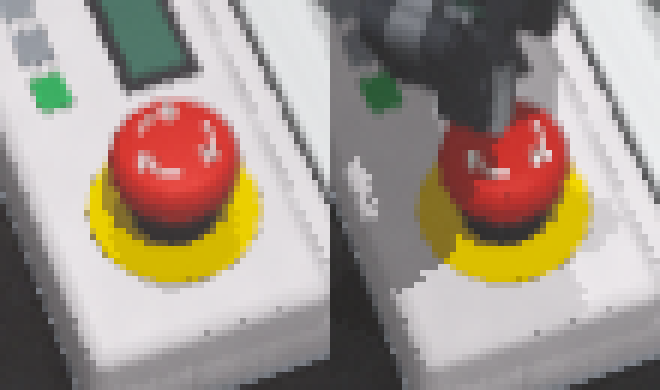

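The button is fully up again, with its arrows back at their rest orientation (same pixels as before). Next I'll rise and look at the pipette with the wrist camera.

step_arm --linear '[[0,0,1],[0,0,1],[0,0,1],[0,0,1],[0,1,1],[0,1,1],[0,1,1],[0,1,1]]' --rotation '[[0,0,1],[0,0,1],[0,0,1],[0,0,1],[0,0,1],[0,0,1],[0,0,1],[0,0,1]]' --fingers '[-1,-1,-1,1,1,1,1,1]'

```text
time_s: 11.2
tool_pos: [0.402, -0.17, 0.279]
tcp_rot: [-3.142, 0.002, -0.068]
force: [0.7, 0.5, 1.2]
grip_width: 0.0603
finger_force: 0.0
```

step_arm --linear '[[0,1,1],[0,1,1],[0,1,1],[0,1,1],[0,1,0],[0,1,0],[0,1,0],[0,0,0]]' --rotation '[[0,0,1],[0,0,0.4],[0,0,0],[0,0,0],[0,0,0],[0,0,0],[0,0,0],[0,0,0]]' --fingers '[1,1,1,1,1,1,1,1]'

```text
time_s: 11.87
tool_pos: [0.4024, -0.0283, 0.358]
tcp_rot: [-3.141, 0.002, 0.077]
force: [-0.4, 0.3, -0.3]
grip_width: 0.0854
finger_force: 0.0
```

```bash
python3 - <<'E'
from h import *
np.set_printoptions(precision=4,suppress=True)
o=manip.get_obs(); print(o["time_s"],o["tool_pos"],o["tcp_rot"],o["joints"])
im=save("wrist","w5.png")
for t in ["yellow_pipette","yellow_pipette_tip","blue_pipette","stand","bottle_a"]:
    for d in manip.boxes_of(t,"wrist")[:3]: print(t,round(d["score"],2),np.array(d["point"]),proj("wrist",d["point"]).round())
for c in manip.cut_out("yellow_pipette","wrist")[:1]:
    r=np.argwhere(c["region"]); print(r.min(0),r.max(0),r.mean(0))
m,f=cam("wrist");V=np.array(m["view"]);print(-V[:3,:3].T@V[:3,3])
E
```

```text
11.8667 [ 0.4024 -0.0283  0.358 ] [-3.1412  0.0018  0.0766] [ 0.4375 -0.4272 -0.081  -0.0011 -1.9185  1.2096]
yellow_pipette 0.92 [0.547  0.023  0.2214] [262.   9.]
yellow_pipette_tip 0.71 [0.5439 0.0231 0.2284] [259.  11.]
blue_pipette 0.74 [0.5387 0.1292 0.2134] [133.  16.]
stand 0.92 [0.5441 0.0937 0.0184] [233.  46.]
bottle_a 0.87 [ 0.5883 -0.0615  0.0723] [352.   9.]
bottle_a 0.7 [ 0.4029 -0.2487  0.0806] [476. 174.]
bottle_a 0.59 [ 0.5099 -0.0589  0.0837] [345.  77.]
[  0 239] [ 52 285] [ 18.4942 265.5753]
[ 0.4843 -0.0244  0.501 ]
```

View pics/w5.png

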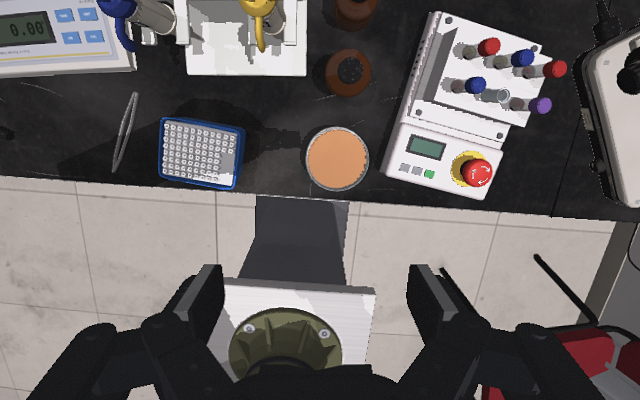

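The wrist view only catches the yellow head at the top edge (262,9). A straight-down grasp would put the gripper body into the pipette head, so I'll tilt the tool toward horizontal. That also makes the wrist camera look forward.

step_arm --linear '[[0,0.4,0],[0,0.4,0],[0,0.4,0],[0,0.4,0],[0,0.4,-0.4],[0,0.4,-0.4],[0,0.1,-0.4],[0,0,-0.4]]' --rotation '[[0.07,-0.99,0],[0.07,-0.99,0],[0.07,-0.99,0],[0.07,-0.99,0],[0.07,-0.99,0],[0.07,-0.99,0],[0.07,-0.99,0],[0.07,-0.99,0]]' --fingers '[1,1,1,1,1,1,1,1]'

```text
time_s: 12.88
tool_pos: [0.4274, 0.0372, 0.3326]
tcp_rot: [3.113, -0.81, 0.112]
force: [1.9, 0.2, -2.9]
grip_width: 0.0852
finger_force: 0.0
```

step_arm --linear '[[0,0,-0.5],[0,0,-0.5],[0,0,-0.5],[0,0,0],[0,0,0]]' --rotation '[[0.07,-0.99,0],[0.07,-0.99,0],[0,0,0],[0,0,0],[0,0,0]]' --fingers '[1,1,1,1,1]'

```text
time_s: 13.3
tool_pos: [0.4739, 0.0366, 0.3257]
tcp_rot: [3.115, -0.987, 0.073]
force: [0.4, 0.2, 1.2]
grip_width: 0.0855
finger_force: 0.0
```

```bash
python3 - <<'E'
from h import *
np.set_printoptions(precision=4,suppress=True)
o=manip.get_obs(); print(o["time_s"],o["tool_pos"],o["tcp_rot"],o["joints"])
im=save("wrist","w6.png")
for t in ["yellow_pipette","blue_pipette","stand"]:
    for d in manip.boxes_of(t,"wrist")[:3]: print(t,round(d["score"],2),np.array(d["point"]),proj("wrist",d["point"]).round())
m,f=cam("wrist");V=np.array(m["view"]);print(-V[:3,:3].T@V[:3,3])
E
```

```text
13.3 [0.4739 0.0366 0.3257] [ 3.1155 -0.9865  0.0726] [ 0.9582 -1.2882 -1.0805  0.7992 -1.1779  0.5895]
yellow_pipette 0.77 [0.5529 0.0243 0.2256] [334. 240.]
blue_pipette 0.82 [0.542  0.1308 0.2282] [213. 243.]
[0.4009 0.0371 0.471 ]
```

View pics/w6.png

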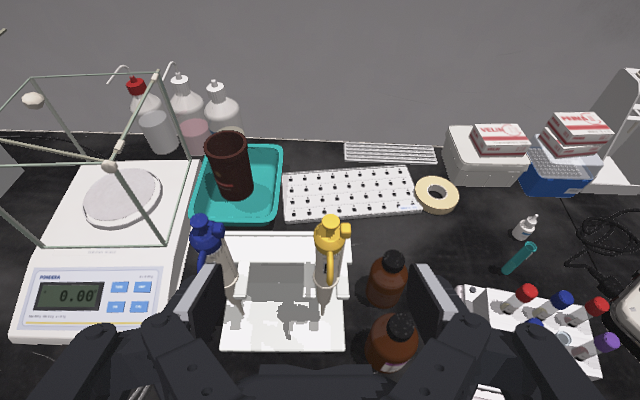

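The view shows the yellow pipette at (334,240) with its hook toward the robot. The arm hit the limits of joints 2 and 3, so I'll fit its kinematics from the readings so far to choose a reachable tilt.

```bash
cat > k.py <<'E'
import numpy as np
from scipy.optimize import least_squares
from scipy.spatial.transform import Rotation as R
def r(ax,t): return R.from_euler(ax,t).as_matrix()
def fk(q,p,s=(1,1)):
    a,d1,h,l1,l2,l3,d2,L=p
    A=r('z',q[0]);B=A@r('y',q[1]);C=B@r('y',-q[2]);W=C@r('x',s[0]*q[3])@r('y',-q[4])
    pos=A@[a,d1,h]+B@[0,0,l1]+C@[l2,0,l3]+W@[L,d2,0]
    return pos,W@r('x',s[1]*q[5]),W
J=np.array([[1.638,.04,.085,0,-1.615,-.334],[-.0168,-.3451,-.1304,.0007,-1.7863,1.4072],[-.1304,-.2552,-.5183,.0015,-1.3055,.7845],[.4375,-.4272,-.081,-.0011,-1.9185,1.2096],[.9582,-1.2882,-1.0805,.7992,-1.1779,.5895]])
T=np.array([[.158,.5785,.2303],[.3998,-.2035,.301],[.403,-.2515,.0509],[.4024,-.0283,.358],[.4739,.0366,.3257]])
O=np.array([[3.1398,-.0001,-.2668],[3.1408,.0008,-.1806],[-3.141,-.0026,-.9163],[-3.1412,.0018,.0766],[3.1155,-.9865,.0726]])
def fit(s):
    f=lambda p:np.concatenate([np.r_[fk(q,p,s)[0]-t, .1*(fk(q,p,s)[1][:,0]-R.from_euler('xyz',o).as_matrix()[:,2])] for q,t,o in zip(J,T,O)])
    return least_squares(f,[0,-.19,.3,.3,.3,0,0,.25])
best=min(((fit((x,1)),(x,1)) for x in(1,-1)),key=lambda z:z[0].cost)
P,S=best[0].x,best[1]
lo=np.array([-2.56,-1.29,-1.08,-3.29,-2.81,-2.99]);hi=np.array([2.56,2.01,1.49,1.98,-.18,2.99])
# fixed rotation tool=last: find q6 sign & offset
def tool(q,s6,M): return fk(q,P,(S[0],s6))[1]@M
Rt=[R.from_euler('xyz',o).as_matrix() for o in O]
c=[]
for s6 in(1,-1):
    Ms=[fk(q,P,(S[0],s6))[1].T@m for q,m in zip(J,Rt)]; M=R.from_matrix(Ms).mean().as_matrix(); c.append((sum(np.abs(m-M).max() for m in Ms),s6,M))
e6,S6,M6=min(c,key=lambda z:z[0])
def ik(pos,Rm,seeds=40,q0=None):
    rng=np.random.default_rng(0);res=[]
    f=lambda q:np.r_[fk(q,P,S)[0]-pos,.2*(R.from_matrix(tool(q,S6,M6).T@Rm).as_rotvec())]
    for i in range(seeds):
        x0=q0 if (q0 is not None and i==0) else rng.uniform(lo,hi)
        z=least_squares(f,np.clip(x0,lo+1e-3,hi-1e-3),bounds=(lo,hi)); res.append((z.cost,z.x))
    return min(res,key=lambda z:z[0])
def tilt(yaw,theta): # theta below horizontal, pointing yaw; tool x up
    return r('z',yaw)@r('y',-(np.pi/2-theta))@np.diag([1,-1,-1.])
E
python3 - <<'E'
from k import *
np.set_printoptions(precision=3,suppress=True)
print(best[0].cost,P,S,e6,S6); print(M6)
print(np.abs(tilt(.07,.58)-Rt[4]).max())
for tgt in [(.56,.022,.17),(.515,-.24,.29),(.515,-.24,.34)]:
    y0=np.arctan2(tgt[1],tgt[0])
    for th in (0,15,30,40):
        for yo in (0.07,y0,-.6,.6) :
            c_,q=ik(np.array(tgt),tilt(yo,np.radians(th)),12); print(tgt,th,round(yo,2),round(np.sqrt(2*c_),4),q) if c_<1e-5 else None
E
```

```text
5.772938954744422e-07 [-0.001 -0.     0.154  0.399  0.552  0.    -0.196  0.347] (-1, 1) 0.004094727588741603 -1
[[-0. -0.  1.]
 [-1.  0. -0.]
 [-0. -1. -0.]]
0.024043630242968864
(0.56, 0.022, 0.17) 0 0.07 0.0019 [-0.145 -0.986 -1.01  -1.719 -0.217 -2.99 ]
(0.56, 0.022, 0.17) 0 0.04 0.0023 [-0.134 -0.993 -1.017 -1.755 -0.18  -2.956]
(0.56, 0.022, 0.17) 0 0.6 0.0 [-0.631 -0.353 -0.672 -1.681 -1.25  -2.804]
(0.56, 0.022, 0.17) 30 0.6 0.0 [-0.028 -0.633 -0.622 -0.786 -0.803  2.527]
(0.56, 0.022, 0.17) 40 -0.6 0.0 [ 0.756 -0.521 -0.998  0.985 -1.115 -0.258]
(0.56, 0.022, 0.17) 40 0.6 0.0 [ 0.139 -0.62  -0.61  -0.484 -0.823  2.223]
(0.515, -0.24, 0.29) 15 0.07 0.0 [-0.646 -0.738 -0.563 -1.029 -0.834  2.633]
(0.515, -0.24, 0.29) 30 0.07 0.0 [-0.346 -0.734 -0.542 -0.5   -0.82   2.145]
(0.515, -0.24, 0.29) 30 -0.44 0.0 [ 0.098 -0.98  -1.077  0.803 -0.658  0.597]
(0.515, -0.24, 0.29) 30 -0.6 0.0017 [ 0.145 -0.909 -1.08   0.98  -0.78   0.319]
(0.515, -0.24, 0.29) 30 0.6 0.0 [-0.781 -0.233 -0.076 -1.023 -1.488  2.91 ]
(0.515, -0.24, 0.29) 40 0.07 0.0 [-0.255 -0.661 -0.474 -0.31  -0.935  1.972]

[... 378 characters left out ...]
.504]
(0.515, -0.24, 0.34) 15 0.6 0.0032 [-0.954 -0.214 -0.074 -1.301 -1.59   2.99 ]
(0.515, -0.24, 0.34) 30 0.07 0.0 [-0.333 -0.727 -0.462 -0.457 -0.88   2.085]
(0.515, -0.24, 0.34) 30 -0.44 0.0 [ 0.127 -0.955 -0.965  0.754 -0.741  0.659]
(0.515, -0.24, 0.34) 30 -0.6 0.0 [ 0.176 -0.897 -0.983  0.938 -0.851  0.383]
(0.515, -0.24, 0.34) 30 0.6 0.0 [-0.78  -0.245  0.    -1.018 -1.533  2.834]
(0.515, -0.24, 0.34) 40 0.07 0.0 [-0.252 -0.644 -0.38  -0.291 -1.008  1.94 ]
(0.515, -0.24, 0.34) 40 -0.44 0.0 [ 0.148 -0.818 -0.759  0.556 -0.927  0.813]
(0.515, -0.24, 0.34) 40 -0.6 0.0 [ 0.206 -0.78  -0.786  0.712 -1.006  0.548]
(0.515, -0.24, 0.34) 40 0.6 0.0 [-0.642 -0.248  0.043 -0.813 -1.519  2.709]
```

```bash
python3 - <<'E'
from k import *
np.set_printoptions(precision=3,suppress=True)
g=np.array([.553,.023,.185])
for fl in(0,1):
  for yo in(-.25,-.1,.07,.25,.4):
    for th in(0,15,20,25,30,35,40,45,50):
        Rm=tilt(yo,np.radians(th))
        if fl: Rm=Rm@np.diag([-1,-1,1.])
        c_,q=ik(g+.019*Rm[:,2],Rm,10)
        if np.sqrt(2*c_)<8e-4: print(fl,yo,th,q); break
E
```

```text
0 -0.25 45 [ 0.652 -0.702 -1.028  0.809 -0.873  0.249]
0 -0.1 45 [ 0.615 -0.761 -1.037  0.714 -0.786  0.471]
0 0.07 45 [ 0.57  -0.797 -1.008  0.543 -0.715  0.774]
0 0.25 0 [-0.347 -0.813 -0.903 -1.702 -0.604 -2.983]
0 0.4 0 [-0.497 -0.632 -0.814 -1.714 -0.911 -2.91 ]
1 -0.25 45 [ 0.653 -0.701 -1.028  0.81  -0.874 -2.894]
1 -0.1 45 [ 0.616 -0.76  -1.037  0.715 -0.787 -2.672]
1 0.07 0 [-0.108 -0.937 -0.958 -1.697 -0.18   0.128]
1 0.25 0 [-0.346 -0.814 -0.903 -1.702 -0.601  0.158]
1 0.4 0 [-0.497 -0.633 -0.815 -1.714 -0.909  0.231]
```

```bash
python3 - <<'E'
from h import *
t=cv2.imread("pics/t0.png"); w=cv2.imread("pics/w6.png")
A=cv2.resize(t[150:225,210:300],None,fx=5,fy=5,interpolation=cv2.INTER_CUBIC)[:375,:450]
B=cv2.resize(w[205:355,180:390],None,fx=2.6,fy=2.6,interpolation=cv2.INTER_CUBIC)[:390,:546]
s=cv2.imread("pics/s0.png"); C=cv2.resize(s[60:200,270:360],None,fx=3.5,fy=3.5,interpolation=cv2.INTER_CUBIC)
o=np.zeros((600,800,3),np.uint8); h,ww=A.shape[:2]
o[:375,:450]=A; o[:490,480:480+315]=C[:490,:315]; 
cv2.imwrite("pics/c2.png",o)
E
```

```text
(no output)
```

View pics/c2.png

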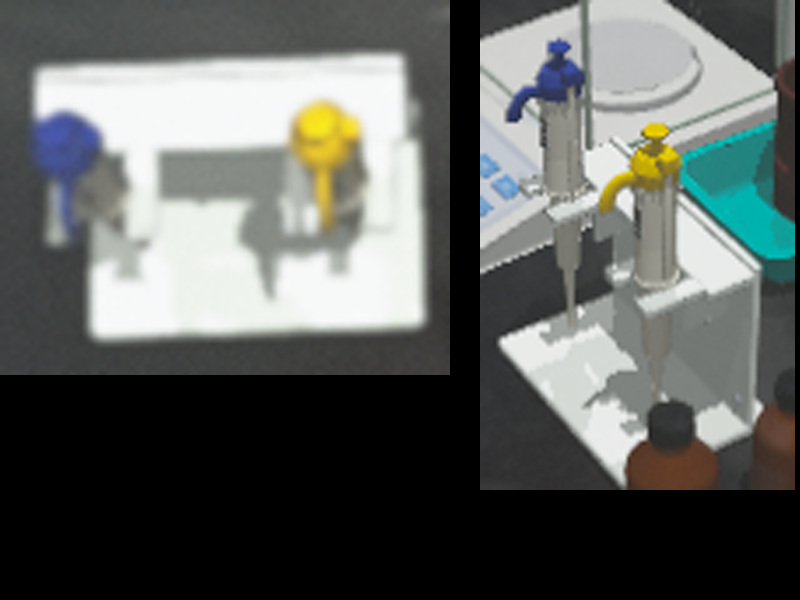

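The crop shows the yellow knob at top-view pixel (273.6,175). In the scene view the knob is at (320,97) and the collar at (321,141). The hook points to -x. Next I'll triangulate the axis and scan for a feasible grasp branch.

```bash
python3 - <<'E'
from h import *
from k import *
np.set_printoptions(precision=3,suppress=True)
print("axis top knob",atz("top",(273.6,175),.252),"head",atz("top",(274.4,177),.235))
print("scene knob",atz("scene",(320.3,96.6),.251),"collar",atz("scene",(321.4,141.4),.147))
f=lambda x:np.r_[proj("top",(x[0],x[1],.252))-(273.6,175),proj("scene",(x[0],x[1],.251))-(320.3,96.6),proj("scene",(x[0],x[1],.147))-(321.4,141.4)]
z=least_squares(f,[.55,.02]);print(z.x,z.fun)
b=lambda uv:atz("top",uv,.0)[:2]
print("stand base front edge",b((210+90/5,150+335/5)),b((210+425/5,150+325/5)))
tm=atz("top",(210+37/5,150+68/5),.149)[:2],atz("top",(210+405/5,150+55/5),.149)[:2];print("panel top back edge",tm)
g=np.r_[z.x,.185]
for yo in(.07,.12,.17,.22):
  for th in(0,5,10,15,20,25,30):
    for fl in(0,1):
        Rm=tilt(yo,np.radians(th))
        if fl: Rm=Rm@np.diag([-1,-1,1.])
        out=[]
        for gz in(.185,.34):
            gg=g.copy();gg[2]=gz
            c_,q=ik(gg+.019*Rm[:,2],Rm,12); out.append((np.sqrt(2*c_),q,np.min(np.r_[q-lo,hi-q])))
        if out[0][0]<1e-3 and out[0][2]>.04: print(yo,th,fl,out[0][1],round(out[0][2],2),round(out[1][0],4),round(out[1][2],2))
E
```

```text
axis top knob [0.551 0.026 0.252] head [0.551 0.026 0.235]
scene knob [0.556 0.031 0.251] collar [0.55  0.017 0.147]
[0.552 0.025] [ 0.693 -0.582  0.046  1.943 -0.929 -2.373]
stand base front edge [0.502 0.168] [ 0.511 -0.007]
panel top back edge (array([0.604, 0.17 ]), array([ 0.613, -0.002]))
0.12 0 1 [-0.141 -0.926 -0.95  -1.662 -0.262  0.094] 0.08 0.0333 0.02
0.17 0 1 [-0.22  -0.895 -0.938 -1.675 -0.392  0.113] 0.14 0.0283 0.08
0.22 0 1 [-0.296 -0.851 -0.919 -1.691 -0.52   0.138] 0.16 0.0222 0.12
```

```bash
cat > scan.py <<'E'
from k import *
import sys
np.set_printoptions(precision=2,suppress=True)
g0=np.array([.5525,.025,0]); t0=np.array([.503,-.232,0])
def ok(g,yo,th,fl,n=14):
    Rm=tilt(yo,np.radians(th))
    if fl: Rm=Rm@np.diag([-1,-1,1.])
    c_,q=ik(g+.019*Rm[:,2],Rm,n); 
    return np.sqrt(2*c_)<1e-3 and np.min(np.r_[q-lo,hi-q])>.04, q
if __name__=="__main__":
  for th in(0,10,20,30):
   for fl in(0,1):
    for nm,g,ys in(("grasp",g0+[0,0,.187],(.1,.2,.3,.4)),("lift",g0+[0,0,.3],(.1,.3,.5,.7)),("tube",t0+[0,0,.3],(-.4,-.1,.2,.5,.8))):
      r_=[(y,q) for y in ys for o,q in [ok(g,y,th,fl)] if o]
      print(th,fl,nm,[(y,q) for y,q in r_])
E
timeout 500 python3 scan.py
```

```text
0 0 grasp [(0.4, array([-0.49, -0.64, -0.82, -1.71, -0.9 , -2.92]))]
0 0 lift []
0 0 tube [(-0.1, array([-0.67, -0.89, -0.74, -1.34, -0.59,  2.86]))]
0 1 grasp [(0.2, array([-0.26, -0.88, -0.93, -1.67, -0.46,  0.11])), (0.3, array([-0.39, -0.77, -0.88, -1.7 , -0.7 ,  0.17])), (0.4, array([-0.49, -0.65, -0.82, -1.71, -0.9 ,  0.22]))]
0 1 lift [(0.5, array([-0.42, -0.74, -0.66, -1.51, -0.92, -0.11])), (0.7, array([-0.55, -0.51, -0.52, -1.57, -1.25,  0.01]))]
0 1 tube [(-0.1, array([-0.67, -0.89, -0.74, -1.34, -0.59, -0.28])), (0.2, array([-1.02, -0.53, -0.53, -1.57, -1.22,  0.  ])), (0.5, array([-1.06, -0.22, -0.31, -1.57, -1.56,  0.09])), (0.8, array([-1.03,  0.04, -0.07, -1.54, -1.83,  0.11]))]
10 0 grasp [(0.4, array([-0.16, -0.78, -0.79, -1.27, -0.58,  2.89]))]
10 0 lift [(0.5, array([-0.13, -0.81, -0.63, -1.08, -0.72,  2.65])), (0.7, array([-0.41, -0.57, -0.47, -1.33, -1.14,  2.95]))]
10 0 tube [(0.2, array([-0.87, -0.59, -0.48, -1.32, -1.1 ,  2.93]))]
10 1 grasp [(0.4, array([-0.16, -0.78, -0.79, -1.27, -0.58, -0.25]))]
10 1 lift [(0.5, array([-0.13, -0.81, -0.63, -1.08, -0.72, -
[... 1145 characters left out ...]
1.02,  2.46]))]
30 0 tube [(-0.1, array([-0.04, -0.93, -0.83,  0.09, -0.62,  1.46])), (0.2, array([-0.5 , -0.62, -0.41, -0.73, -0.99,  2.42])), (0.5, array([-0.72, -0.35, -0.18, -0.98, -1.36,  2.81]))]
30 1 grasp [(0.4, array([ 0.42, -0.92, -1.02,  0.04, -0.43, -1.62]))]
30 1 lift [(0.3, array([ 0.5 , -0.97, -0.93,  0.31, -0.6 , -1.94])), (0.5, array([ 0.27, -0.81, -0.64, -0.3 , -0.73, -1.23])), (0.7, array([-0.04, -0.6 , -0.39, -0.76, -1.02, -0.68]))]
30 1 tube [(-0.1, array([-0.04, -0.93, -0.83,  0.1 , -0.62, -1.68])), (0.2, array([-0.49, -0.62, -0.41, -0.72, -0.99, -0.72])), (0.5, array([-0.72, -0.35, -0.18, -0.98, -1.36, -0.33])), (0.8, array([-0.78, -0.12,  0.03, -1.05, -1.65, -0.13]))]
```

```bash
cat > sim.py <<'E'
from k import *
from rig import manip
np.set_printoptions(precision=2,suppress=True)
def step_ik(pos,Rm,q):
    f=lambda x:np.r_[fk(x,P,S)[0]-pos,.2*R.from_matrix(tool(x,S6,M6).T@Rm).as_rotvec(),1e-4*(x-q)]
    z=least_squares(f,np.clip(q,lo+1e-4,hi-1e-4),bounds=(lo,hi)); return z.x,np.linalg.norm(z.fun[:6])
def run(rows,q,pos,Rm,show=4):
    for i,(l,w) in enumerate(rows):
        pos=pos+.02*np.array(l); Rm=R.from_rotvec(np.radians(6)*np.array(w)).as_matrix()@Rm
        q2,e=step_ik(pos,Rm,q); dq=np.abs(q2-q).max()*12; q=q2
        Wc=fk(q,P,S)[0]-fk(q,P,S)[2]@[P[7],0,0]
        if i%show==show-1 or e>1e-3 or dq>2: print(i,pos,"err",round(e,4),"v",round(dq,2),"q",q,"m",round(np.min(np.r_[q-lo,hi-q]),2),"flange z",round(Wc[2],2))
    return q,pos,Rm
E
python3 - <<'E'
from sim import *
o=manip.get_obs(); q=np.array(o["joints"]);pos=np.array(o["tool_pos"]);Rm=R.from_euler('xyz',o["tcp_rot"]).as_matrix()
# untilt while moving right, 
rows=[([-.3,-1,.2],[-.07,.99,0])]*9+[([0,-1,0],[0,0,0])]*4
q,pos,Rm=run(rows,q,pos,Rm); print("A",R.from_matrix(Rm).as_euler('xyz'))
# yaw by -2.9 rad = 166deg=27.8 rows
q,pos,Rm=run([([0,0,0],[0,0,-1])]*28,q,pos,Rm,7); print("B",R.from_matrix(Rm).as_euler('xyz'))
yaw=R.from_matrix(Rm).as_euler('xyz')[2]
az=.4
q,pos,Rm=run([([.2,0,0],[np.sin(az),-np.cos(az),0])]*15,q,pos,Rm,3); print("C",pos,Rm[:,2],Rm[:,0])
E
```

```text
3 [ 0.45 -0.04  0.34] err 0.0 v 1.56 q [ 0.6  -0.9  -0.58  0.3  -1.41  1.06] m 0.39 flange z 0.63
7 [ 0.43 -0.12  0.36] err 0.0 v 1.23 q [ 0.22 -0.47 -0.13  0.04 -1.75  1.43] m 0.82 flange z 0.7
11 [ 0.42 -0.2   0.36] err 0.0 v 0.61 q [ 0.   -0.31  0.    0.02 -1.83  1.65] m 0.98 flange z 0.71
A [ 3.12 -0.05  0.07]
6 [ 0.42 -0.22  0.36] err 0.0 v 1.28 q [-0.02 -0.28  0.02  0.05 -1.84  0.95] m 0.97 flange z 0.71
13 [ 0.42 -0.22  0.36] err 0.0 v 1.25 q [-0.02 -0.25  0.04  0.06 -1.87  0.21] m 0.94 flange z 0.71
20 [ 0.42 -0.22  0.36] err 0.0 v 1.23 q [-0.03 -0.21  0.08  0.04 -1.9  -0.51] m 0.91 flange z 0.71
27 [ 0.42 -0.22  0.36] err 0.0 v 1.23 q [-0.06 -0.19  0.11 -0.   -1.93 -1.23] m 0.88 flange z 0.71
B [ 3.12 -0.05 -2.86]
2 [ 0.43 -0.22  0.36] err 0.0 v 0.79 q [-0.19 -0.33  0.03 -0.17 -1.73 -1.14] m 0.96 flange z 0.7
5 [ 0.44 -0.22  0.36] err 0.0 v 1.11 q [-0.39 -0.44 -0.05 -0.42 -1.55 -0.98] m 0.85 flange z 0.65
8 [ 0.46 -0.22  0.36] err 0.0 v 1.5 q [-0.64 -0.5  -0.13 -0.76 -1.46 -0.74] m 0.79 flange z 0.58
11 [ 0.47 -0.22  0.36] err 0.0 v 1.58 q [-0.92 -0.5  -0.22 -1.16 -1.47 -0.47] m 0.79 flange z 0.49
14 [ 0.48 -0.22  0.36] err 0.0 v 1.37 q [-1.12 -0.43 -0.33 -1.52 -1.55 -0.23] m 0.75 flange z 0.38
C [ 0.48 -0.22  0.36] [ 0.91  0.41 -0.05] [-0.09  0.09 -0.99]
```

The simulation gives a continuous route. I'll untilt, yaw half-way round, then tilt to horizontal on the other arm branch (tool level, wrist above).

step_arm --linear '[[-0.3,-1,0.2],[-0.3,-1,0.2],[-0.3,-1,0.2],[-0.3,-1,0.2],[-0.3,-1,0.2],[-0.3,-1,0.2],[-0.3,-1,0.2],[-0.3,-1,0.2]]' --rotation '[[-0.07,0.99,0],[-0.07,0.99,0],[-0.07,0.99,0],[-0.07,0.99,0],[-0.07,0.99,0],[-0.07,0.99,0],[-0.07,0.99,0],[-0.07,0.99,0]]' --fingers '[1,1,1,1,1,1,1,1]'

```text
time_s: 14.17
tool_pos: [0.426, -0.1228, 0.3594]
tcp_rot: [3.121, -0.154, 0.073]
force: [-1.2, 0.8, 0.4]
grip_width: 0.0853
finger_force: 0.0
```

step_arm --linear '[[-0.3,-1,0.2],[0,-1,0],[0,-1,0],[0,-1,0],[0,-1,0],[0,0,0],[0,0,0],[0,0,0]]' --rotation '[[-0.07,0.99,0],[0,0,-1],[0,0,-1],[0,0,-1],[0,0,-1],[0,0,-1],[0,0,-1],[0,0,-1]]' --fingers '[1,1,1,1,1,1,1,1]'

```text
time_s: 14.83
tool_pos: [0.4202, -0.2219, 0.3618]
tcp_rot: [3.119, -0.052, -0.665]
force: [0.3, -0.2, 0.5]
grip_width: 0.0855
finger_force: 0.0
```

step_arm --linear '[[0,0,0],[0,0,0],[0,0,0],[0,0,0],[0,0,0],[0,0,0],[0,0,0],[0,0,0]]' --rotation '[[0,0,-1],[0,0,-1],[0,0,-1],[0,0,-1],[0,0,-1],[0,0,-1],[0,0,-1],[0,0,-1]]' --fingers '[1,1,1,1,1,1,1,1]'

```text
time_s: 15.5
tool_pos: [0.4203, -0.2214, 0.3619]
tcp_rot: [3.119, -0.053, -1.502]
force: [-0.2, -0.7, 0.5]
grip_width: 0.0856
finger_force: 0.0
```

step_arm --linear '[[0,0,0],[0,0,0],[0,0,0],[0,0,0],[0,0,0],[0,0,0],[0,0,0],[0,0,0]]' --rotation '[[0,0,-1],[0,0,-1],[0,0,-1],[0,0,-1],[0,0,-1],[0,0,-1],[0,0,-1],[0,0,-1]]' --fingers '[1,1,1,1,1,1,1,1]'

```text
time_s: 16.17
tool_pos: [0.4203, -0.2214, 0.3619]
tcp_rot: [3.119, -0.054, -2.339]
force: [0.9, -0.7, 0.2]
grip_width: 0.0851
finger_force: 0.0
```

step_arm --linear '[[0,0,0],[0,0,0],[0,0,0],[0,0,0],[0,0,0]]' --rotation '[[0,0,-1],[0,0,-1],[0,0,-1],[0,0,-1],[0,0,0]]' --fingers '[1,1,1,1,1]'

```text
time_s: 16.58
tool_pos: [0.4203, -0.2215, 0.3619]
tcp_rot: [3.119, -0.054, -2.757]
force: [0.4, 0.5, -0.3]
grip_width: 0.0855
finger_force: 0.0
```

```bash
python3 - <<'E'
from sim import *
o=manip.get_obs(); q=np.array(o["joints"]);pos=np.array(o["tool_pos"]);Rm=R.from_euler('xyz',o["tcp_rot"]).as_matrix()
print(o["time_s"],pos,o["tcp_rot"],q)
T=tilt(.5,0)@np.diag([-1,-1,1.]); w=R.from_matrix(T@Rm.T).as_rotvec(degrees=True)/6; print("rotvec units",w,np.linalg.norm(w))
w16=np.round(w/16,2)
q,pos,Rm=run([([.2,0.4,0],w16)]*16,q,pos,Rm,4); print(w16,pos,Rm)
tgt=np.array([.5525,.025,.30])+.019*T[:,2]; d=(tgt-pos)/.02; print("to above",d)
n=int(np.ceil(np.abs(d).max())); q,pos,Rm=run([(d/n,[0,0,0])]*n,q,pos,Rm,3)
for yg in (.25,.3):
  T2=tilt(yg,0)@np.diag([-1,-1,1.]); tgt=np.array([.5525,.025,.187])+.019*T2[:,2]; d=(tgt-pos)/.02; w=R.from_matrix(T2@Rm.T).as_rotvec(degrees=True)/6; print(yg,"down",d,w)
  run([(d/8,w/8)]*8,q,pos,Rm,2)
E
```

```text
16.5833 [ 0.42 -0.22  0.36] [ 3.12 -0.05 -2.76] [-0.06 -0.19  0.11  0.   -1.93 -1.13]
rotvec units [  6.48 -14.1    0.68] 15.531687731219787
3 [ 0.44 -0.19  0.36] err 0.0 v 0.77 q [-0.16 -0.41 -0.03 -0.22 -1.67 -1.06] m 0.88 flange z 0.69
7 [ 0.45 -0.16  0.36] err 0.0 v 1.16 q [-0.36 -0.6  -0.18 -0.55 -1.45 -0.87] m 0.69 flange z 0.61
11 [ 0.47 -0.13  0.36] err 0.0 v 1.61 q [-0.67 -0.7  -0.34 -1.04 -1.37 -0.54] m 0.59 flange z 0.5
15 [ 0.48 -0.09  0.36] err 0.0 v 1.45 q [-0.95 -0.71 -0.53 -1.55 -1.46 -0.19] m 0.55 flange z 0.36
[ 0.41 -0.88  0.04] [ 0.48 -0.09  0.36] [[-0.   -0.48  0.88]
 [ 0.01  0.88  0.48]
 [-1.    0.01  0.  ]]
to above [ 4.24  6.38 -3.1 ]
2 [ 0.52 -0.04  0.34] err 0.0 v 0.94 q [-0.72 -0.76 -0.61 -1.52 -1.23 -0.17] m 0.47 flange z 0.33
5 [0.56 0.02 0.31] err 0.0 v 0.9 q [-0.49 -0.76 -0.65 -1.5  -1.   -0.13] m 0.43 flange z 0.31
0.25 down [ 0.09 -0.22 -5.65] [-0.08 -0.01 -2.41]
1 [0.57 0.03 0.27] err 0.0 v 0.61 q [-0.39 -0.78 -0.73 -1.52 -0.83 -0.08] m 0.35 flange z 0.27
3 [0.57 0.03 0.24] err 0.0 v 0.58 q [-0.35 -0.81 -0.79 -1.55 -0.73 -0.03] m 0.29 flange z 0.24
5 [0.57 0.03 0.22] err 0.0 v 0.49 q [-0.33 -0.83 -0.85 -1.6  -0.64  0.04] m 0.23 flange z 0.22
7 [0.57 0.03 0.19] err 0.0 v 0.7 q [-0.33 -0.83 -0.9  -1.69 -0.58  0.14] m 0.18 flange z 0.19
0.3 down [ 0.07 -0.17 -5.65] [-0.08 -0.01 -1.94]
1 [0.57 0.03 0.27] err 0.0 v 0.43 q [-0.4  -0.76 -0.72 -1.53 -0.86 -0.06] m 0.36 flange z 0.27
3 [0.57 0.03 0.24] err 0.0 v 0.39 q [-0.39 -0.78 -0.78 -1.57 -0.79 -0.01] m 0.3 flange z 0.24
5 [0.57 0.03 0.22] err 0.0 v 0.49 q [-0.38 -0.78 -0.83 -1.62 -0.73  0.07] m 0.25 flange z 0.22
7 [0.57 0.03 0.19] err 0.0 v 0.65 q [-0.39 -0.77 -0.88 -1.7  -0.7   0.17] m 0.2 flange z 0.19
```

step_arm --linear '[[0.2,0.4,0],[0.2,0.4,0],[0.2,0.4,0],[0.2,0.4,0],[0.2,0.4,0],[0.2,0.4,0],[0.2,0.4,0],[0.2,0.4,0]]' --rotation '[[0.41,-0.88,0.04],[0.41,-0.88,0.04],[0.41,-0.88,0.04],[0.41,-0.88,0.04],[0.41,-0.88,0.04],[0.41,-0.88,0.04],[0.41,-0.88,0.04],[0.41,-0.88,0.04]]' --fingers '[1,1,1,1,1,1,1,1]'

```text
time_s: 17.25
tool_pos: [0.4523, -0.157, 0.3632]
tcp_rot: [3.095, 0.765, -2.722]
force: [-0.7, -0.4, -1.3]
grip_width: 0.0856
finger_force: 0.0
```

step_arm --linear '[[0.2,0.4,0],[0.2,0.4,0],[0.2,0.4,0],[0.2,0.4,0],[0.2,0.4,0],[0.2,0.4,0],[0.2,0.4,0],[0.2,0.4,0]]' --rotation '[[0.41,-0.88,0.04],[0.41,-0.88,0.04],[0.41,-0.88,0.04],[0.41,-0.88,0.04],[0.41,-0.88,0.04],[0.41,-0.88,0.04],[0.41,-0.88,0.04],[0.41,-0.88,0.04]]' --fingers '[1,1,1,1,1,1,1,1]'

```text
time_s: 17.92
tool_pos: [0.484, -0.0938, 0.363]
tcp_rot: [-0.233, 1.563, 0.268]
force: [0.0, 0.8, -1.5]
grip_width: 0.0852
finger_force: 0.0
```

step_arm --linear '[[0.4,0.7,0],[0.4,0.7,0],[0,0,0],[0,0,0]]' --rotation '[[0,0,0],[0,0,0],[0,0,0],[0,0,0]]' --fingers '[1,1,1,1]'

```text
time_s: 18.25
tool_pos: [0.5, -0.0648, 0.362]
tcp_rot: [0.67, 1.568, 1.174]
force: [0.1, 0.2, 0.2]
grip_width: 0.0852
finger_force: 0.0
```

```bash
python3 - <<'E'
from h import *
from sim import *
np.set_printoptions(precision=4,suppress=True)
o=manip.get_obs(); pos=np.array(o["tool_pos"]);Rm=R.from_euler('xyz',o["tcp_rot"]).as_matrix()
print(o["time_s"],pos,o["tcp_rot"],o["joints"]);print(Rm)
im=save("wrist","w7.png")
for d in manip.boxes_of("yellow_pipette","wrist")[:3]: print(round(d["score"],2),np.array(d["point"]),proj("wrist",d["point"]).round())
print([proj("wrist",(.5525,.025,z)) for z in (.25,.22,.185,.147,.06)])
m,f=cam("wrist");V=np.array(m["view"]);print(-V[:3,:3].T@V[:3,3])
E
```

```text
18.25 [ 0.5    -0.0648  0.362 ] [0.6696 1.5684 1.174 ] [-0.8409 -0.7594 -0.5589 -1.527  -1.3495 -0.2067]
[[ 0.0009 -0.4832  0.8755]
 [ 0.0022  0.8755  0.4832]
 [-1.      0.0015  0.0019]]
0.67 [0.5531 0.0205 0.2305] [392.  17.]
[array([396.3395,  49.9674]), array([399.054 ,  -0.1326]), array([402.0309, -61.9238]), array([ 404.762 , -131.6808]), array([ 405.7695, -278.8467])]
[ 0.3769 -0.1329  0.2806]
```

View pics/w7.png

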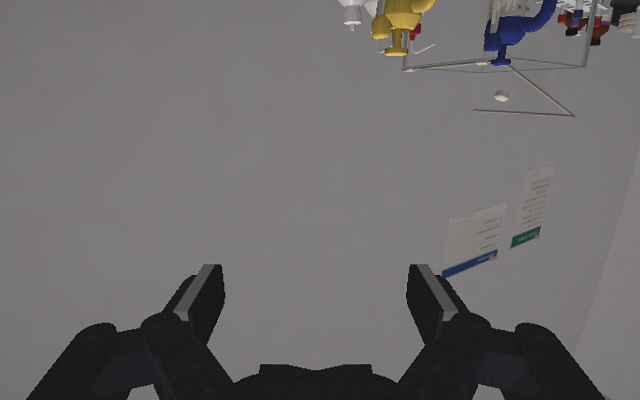

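The picture is upside down because the camera now sits under the gripper. The yellow knob is at (396,52), matching the predicted axis (396,50), so the pipette axis is confirmed. Next I'll go above it, descend and grip.

step_arm --linear '[[0.69,0.99,-0.5],[0.69,0.99,-0.5],[0.69,0.99,-0.6],[0.69,0.99,-0.7],[0.69,0.99,-0.8],[0,0,0]]' --rotation '[[0,0,0],[0,0,0],[0,0,0],[0,0,0],[0,0,0],[0,0,0]]' --fingers '[1,1,1,1,1,1]'

```text
time_s: 18.85
tool_pos: [0.5696, 0.0368, 0.2961]
tcp_rot: [1.552, 1.562, 2.059]
force: [-0.6, 0.9, -0.2]
grip_width: 0.0851
finger_force: 0.0
```

step_arm --linear '[[0.01,-0.03,-0.7],[0.01,-0.03,-0.7],[0.01,-0.03,-0.7],[0.01,-0.03,-0.7]]' --rotation '[[0,0,-0.33],[0,0,-0.33],[0,0,-0.33],[0,0,-0.33]]' --fingers '[1,1,1,1]'

```text
time_s: 19.18
tool_pos: [0.5701, 0.0301, 0.2436]
tcp_rot: [1.017, 1.567, 1.379]
force: [-0.0, 0.6, 0.3]
grip_width: 0.0853
finger_force: 0.0
```

step_arm --linear '[[0.01,-0.03,-0.7],[0.01,-0.03,-0.7],[0.01,-0.03,-0.7],[0.01,-0.03,-0.7],[0,0,0],[0,0,0]]' --rotation '[[0,0,-0.33],[0,0,-0.33],[0,0,-0.33],[0,0,-0.33],[0,0,0],[0,0,0]]' --fingers '[1,1,1,1,1,1]'

```text
time_s: 19.68
tool_pos: [0.5708, 0.028, 0.1877]
tcp_rot: [1.237, 1.566, 1.463]
force: [0.7, -0.2, 0.5]
grip_width: 0.0852
finger_force: 0.0
```

```bash
python3 - <<'E'
from h import *
from sim import *
np.set_printoptions(precision=4,suppress=True)
o=manip.get_obs(); pos=np.array(o["tool_pos"]);Rm=R.from_euler('xyz',o["tcp_rot"]).as_matrix()
print(o["time_s"],pos,o["joints"],o["force"]);print(Rm,"grasp",pos-.019*Rm[:,2])
im=manip.grab_frame("wrist")
for d in manip.boxes_of("yellow_pipette","wrist")[:2]: print(round(d["score"],2),np.array(d["point"]))
for c in manip.cut_out("yellow_pipette","wrist")[:1]:
    m=c["region"]
    for v in range(0,400,25):
        u=np.where(m[v])[0]
        if len(u): print(v,u.min(),u.max(),(u.min()+u.max())/2)
print([(z,proj("wrist",(.5525,.025,z)).round(1)) for z in (.25,.235,.22,.2,.185,.165,.147,.1,.06)])
E
```

```text
19.6833 [0.5708 0.028  0.1877] [-0.3041 -0.8505 -0.9153 -1.6842 -0.534   0.1256] [ 0.6856 -0.202   0.5411]
[[ 0.0006 -0.2242  0.9746]
 [ 0.0053  0.9745  0.2242]
 [-1.      0.005   0.0017]] grasp [0.5523 0.0237 0.1877]
0.72 [0.5505 0.0256 0.1442]
0 311 334 322.5
25 302 341 321.5
50 299 345 322.0
75 299 345 322.0
100 298 347 322.5
125 298 347 322.5
150 297 348 322.5
175 296 348 322.0
200 302 356 329.0
225 287 351 319.0
250 289 349 319.0
275 289 347 318.0
300 290 348 319.0
325 291 347 319.0
350 293 349 321.0
[(0.25, array([317.2, 393.4])), (0.235, array([317.1, 371.1])), (0.22, array([317., 347.])), (0.2, array([317. , 312.1])), (0.185, array([316.9, 283.4])), (0.165, array([316.8, 241.7])), (0.147, array([316.7, 200.4])), (0.1, array([316.3,  74.2])), (0.06, array([316. , -54.7]))]
```

Aligned to about 1 mm, with no contact. Closing the gripper.

step_arm --linear '[[0,0,0],[0,0,0],[0,0,0],[0,0,0],[0,0,0],[0,0,0]]' --rotation '[[0,0,0],[0,0,0],[0,0,0],[0,0,0],[0,0,0],[0,0,0]]' --fingers '[-1,-1,-1,-1,-1,-1]'

```text
time_s: 20.33
tool_pos: [0.5709, 0.0284, 0.188]
tcp_rot: [1.116, 1.565, 1.341]
force: [0.3, -0.2, 0.1]
grip_width: 0.023
finger_force: 58.1
```

```bash
cat > pip.py <<'E'
from h import *
from sim import *
np.set_printoptions(precision=4,suppress=True)
def report(rows=True):
    o=manip.get_obs(); pos=np.array(o["tool_pos"]);Rm=R.from_euler('xyz',o["tcp_rot"]).as_matrix()
    print(o["time_s"],pos,o["joints"],o["force"],o["torque"],o["grip_width"],o["finger_force"]);print(Rm,"grasp",pos-.019*Rm[:,2],"yaw",np.arctan2(Rm[1,2],Rm[0,2]))
    manip.grab_frame("wrist")
    for c in manip.cut_out("yellow_pipette","wrist")[:1]:
        m=c["region"]; print("score",c["score"])
        print([(v,u.min(),u.max()) for v in range(0,400,20) for u in [np.where(m[v])[0]] if len(u)])
    return o,pos,Rm
E
python3 - <<'E'
from pip import *
report()
E
```

```text
20.3333 [0.5709 0.0284 0.188 ] [-0.303  -0.851  -0.9156 -1.6858 -0.5326  0.1266] [ 0.2771 -0.2104  0.0711] [-0.6318  2.6133  0.0661] 0.02304512447042413 58.095204382552765
[[ 0.0013 -0.2238  0.9746]
 [ 0.0056  0.9746  0.2238]
 [-1.      0.0052  0.0025]] grasp [0.5524 0.0242 0.188 ] yaw 0.2257094095959185
score 0.67
[(0, np.int64(312), np.int64(336)), (20, np.int64(311), np.int64(336)), (40, np.int64(300), np.int64(345)), (60, np.int64(299), np.int64(345)), (80, np.int64(298), np.int64(345)), (100, np.int64(298), np.int64(346)), (120, np.int64(296), np.int64(345)), (140, np.int64(295), np.int64(345)), (160, np.int64(294), np.int64(345)), (180, np.int64(293), np.int64(345)), (200, np.int64(300), np.int64(353)), (220, np.int64(282), np.int64(347)), (240, np.int64(283), np.int64(345)), (260, np.int64(282), np.int64(342)), (280, np.int64(289), np.int64(340)), (300, np.int64(290), np.int64(341)), (320, np.int64(290), np.int64(340)), (340, np.int64(283), np.int64(339)), (360, np.int64(280), np.int64(342))]
```

```bash
python3 - <<'E'
from sim import *
o=manip.get_obs(); q=np.array(o["joints"]);pos=np.array(o["tool_pos"]);Rm=R.from_euler('xyz',o["tcp_rot"]).as_matrix()
q,pos,Rm=run([([0,0,.5],[0,0,0])]*2,q,pos,Rm,2)
def mv(q,pos,Rm,g1,y1,n):
    y0=np.arctan2(Rm[1,2],Rm[0,2]); t1=np.array(g1)+.019*np.array([np.cos(y1),np.sin(y1),0]); d=(t1-pos)/.02/n
    print("row",d,"rot",np.degrees(y1-y0)/6/n); return run([(d,[0,0,np.degrees(y1-y0)/6/n])]*n,q,pos,Rm,4)
q,pos,Rm=mv(q,pos,Rm,(.5524,.0242,.338),.62,12)
q,pos,Rm=mv(q,pos,Rm,(.475,-.20,.338),.45,14)
q,pos,Rm=mv(q,pos,Rm,(.503,-.232,.338),.45,4)
q,pos,Rm=mv(q,pos,Rm,(.503,-.232,.296),.45,6)
E
```

```text
1 [0.57 0.03 0.21] err 0.0 v 0.87 q [-0.2  -0.9  -0.9  -1.57 -0.43 -0.01] m 0.18 flange z 0.21
row [-0.01  0.03  0.54] rot 0.3138017043741554
3 [0.57 0.03 0.25] err 0.0 v 0.77 q [-0.31 -0.85 -0.8  -1.51 -0.66 -0.08] m 0.28 flange z 0.25
7 [0.57 0.03 0.29] err 0.0 v 0.7 q [-0.42 -0.75 -0.67 -1.51 -0.91 -0.1 ] m 0.41 flange z 0.29
11 [0.57 0.04 0.34] err 0.0 v 0.59 q [-0.5  -0.64 -0.53 -1.52 -1.12 -0.12] m 0.55 flange z 0.34
row [-0.27 -0.81 -0.  ] rot -0.1159557442526666
3 [ 0.55 -0.03  0.34] err 0.0 v 0.57 q [-0.69 -0.62 -0.53 -1.54 -1.26 -0.11] m 0.55 flange z 0.34
7 [ 0.52 -0.09  0.34] err 0.0 v 0.51 q [-0.87 -0.57 -0.49 -1.56 -1.39 -0.08] m 0.59 flange z 0.34
11 [ 0.5  -0.16  0.34] err 0.0 v 0.43 q [-1.02 -0.49 -0.44 -1.57 -1.49 -0.05] m 0.64 flange z 0.34
row [ 0.35 -0.4  -0.  ] rot 5.300924469105862e-16
3 [ 0.52 -0.22  0.34] err 0.0 v 0.37 q [-1.06 -0.31 -0.31 -1.57 -1.51 -0.  ] m 0.77 flange z 0.34
row [ 0.    0.   -0.35] rot 0.0
3 [ 0.52 -0.22  0.31] err 0.0 v 0.18 q [-1.07 -0.28 -0.34 -1.58 -1.52  0.05] m 0.74 flange z 0.31
```

step_arm --linear '[[0,0,0.25],[0,0,0.5],[0,0,0.5],[0,0,0]]' --rotation '[[0,0,0],[0,0,0],[0,0,0],[0,0,0]]' --fingers '[-1,-1,-1,-1]'

```text
time_s: 20.77
tool_pos: [0.571, 0.029, 0.2155]
tcp_rot: [0.531, 1.565, 0.758]
force: [0.6, 0.9, 0.6]
grip_width: 0.0233
finger_force: 58.3
```

```bash
python3 - <<'E'
from pip import *
report()
E
```

```text
20.7667 [0.571  0.029  0.2155] [-0.1695 -0.9194 -0.8947 -1.5251 -0.3968 -0.0547] [0.5874 0.8605 0.5825] [-0.7369  2.9166  0.1794] 0.023294504724710136 58.320768368503195
[[ 0.0043 -0.225   0.9744]
 [ 0.0041  0.9744  0.2249]
 [-1.      0.003   0.0051]] grasp [0.5525 0.0247 0.2154] yaw 0.22688316940501094
score 0.92
[(0, np.int64(313), np.int64(336)), (20, np.int64(311), np.int64(336)), (40, np.int64(299), np.int64(346)), (60, np.int64(299), np.int64(345)), (80, np.int64(298), np.int64(345)), (100, np.int64(296), np.int64(347)), (120, np.int64(297), np.int64(346)), (140, np.int64(294), np.int64(345)), (160, np.int64(293), np.int64(345)), (180, np.int64(293), np.int64(345)), (200, np.int64(282), np.int64(354)), (220, np.int64(281), np.int64(347)), (240, np.int64(283), np.int64(345)), (260, np.int64(283), np.int64(343)), (280, np.int64(288), np.int64(341)), (300, np.int64(289), np.int64(342)), (320, np.int64(289), np.int64(341)), (340, np.int64(283), np.int64(340)), (360, np.int64(281), np.int64(341))]
```

The pipette rises with the gripper. Continuing the lift straight up while yawing about the pipette axis, then carrying.

step_arm --linear '[[-0.01,0.03,0.51],[-0.01,0.03,0.51],[-0.01,0.03,0.51],[-0.01,0.03,0.51],[-0.01,0.03,0.51],[-0.01,0.03,0.51]]' --rotation '[[0,0,0.31],[0,0,0.31],[0,0,0.31],[0,0,0.31],[0,0,0.31],[0,0,0.31]]' --fingers '[-1,-1,-1,-1,-1,-1]'

```text
time_s: 21.37
tool_pos: [0.5695, 0.0316, 0.2732]
tcp_rot: [1.292, 1.564, 1.713]
force: [0.1, 0.1, -1.6]
grip_width: 0.0233
finger_force: 58.4
```

step_arm --linear '[[-0.01,0.03,0.51],[-0.01,0.03,0.51],[-0.01,0.03,0.51],[-0.01,0.03,0.51],[-0.01,0.03,0.51],[-0.01,0.03,0.51],[0,0,0.1]]' --rotation '[[0,0,0.31],[0,0,0.31],[0,0,0.31],[0,0,0.31],[0,0,0.31],[0,0,0.31],[0,0,0]]' --fingers '[-1,-1,-1,-1,-1,-1,-1]'

```text
time_s: 21.95
tool_pos: [0.5691, 0.034, 0.3377]
tcp_rot: [1.054, 1.564, 1.669]
force: [-0.5, -0.8, -0.8]
grip_width: 0.0228
finger_force: 58.4
```

step_arm --linear '[[-0.2,-0.5,0],[-0.27,-0.8,0],[-0.27,-0.8,0],[-0.27,-0.8,0],[-0.27,-0.8,0],[-0.27,-0.8,0],[-0.27,-0.8,0]]' --rotation '[[0,0,-0.11],[0,0,-0.11],[0,0,-0.11],[0,0,-0.11],[0,0,-0.11],[0,0,-0.11],[0,0,-0.11]]' --fingers '[-1,-1,-1,-1,-1,-1,-1]'

```text
time_s: 22.53
tool_pos: [0.5316, -0.0714, 0.3363]
tcp_rot: [1.081, 1.564, 1.614]
force: [1.1, 0.6, -0.5]
grip_width: 0.023
finger_force: 58.4
```

step_arm --linear '[[-0.27,-0.8,0],[-0.27,-0.8,0],[-0.27,-0.8,0],[-0.27,-0.8,0],[-0.27,-0.8,0],[-0.27,-0.7,0],[-0.2,-0.4,0],[0,0,0]]' --rotation '[[0,0,-0.11],[0,0,-0.11],[0,0,-0.11],[0,0,-0.11],[0,0,-0.11],[0,0,-0.11],[0,0,-0.11],[0,0,0]]' --fingers '[-1,-1,-1,-1,-1,-1,-1,-1]'

```text
time_s: 23.2
tool_pos: [0.4952, -0.1739, 0.3363]
tcp_rot: [1.205, 1.564, 1.656]
force: [-0.1, 1.0, -1.4]
grip_width: 0.023
finger_force: 58.4
```

```bash
python3 - <<'E'
from pip import *
o,pos,Rm=report()
g=pos-.019*Rm[:,2]
print([(z,proj("wrist",(g[0],g[1],g[2]+z)).round(1)) for z in (0,-.04,-.1,-.15,-.158)])
for n in("wrist","scene","top"):
    if n!="wrist": manip.grab_frame(n)
    for t in("yellow_pipette_tip","tube_mouth","open_tube"):
        for d in manip.boxes_of(t,n)[:3]: print(n,t,round(d["score"],2),np.array(d["point"]),proj(n,d["point"]).round(1))
im=manip.grab_frame("scene"); cv2.imwrite("pics/s2.png",im[:,:,::-1])
E
```

```text
23.2 [ 0.4952 -0.1739  0.3363] [-1.0577 -0.4854 -0.4417 -1.5706 -1.5082 -0.0502] [-0.1245  1.03   -1.4424] [-1.3627  2.7735  0.0067] 0.023020827065344137 58.44286196886969
[[-0.0006 -0.4354  0.9002]
 [ 0.007   0.9002  0.4354]
 [-1.      0.0066  0.0025]] grasp [ 0.4781 -0.1822  0.3362] yaw 0.4504951997553176
score 0.65
[(0, np.int64(312), np.int64(337)), (20, np.int64(311), np.int64(336)), (40, np.int64(299), np.int64(346)), (60, np.int64(299), np.int64(345)), (80, np.int64(298), np.int64(346)), (100, np.int64(297), np.int64(346)), (120, np.int64(295), np.int64(346)), (140, np.int64(295), np.int64(345)), (160, np.int64(294), np.int64(345)), (180, np.int64(292), np.int64(345)), (200, np.int64(283), np.int64(353)), (220, np.int64(282), np.int64(348)), (240, np.int64(283), np.int64(344)), (260, np.int64(283), np.int64(342)), (280, np.int64(289), np.int64(341)), (300, np.int64(290), np.int64(341)), (320, np.int64(289), np.int64(341)), (340, np.int64(283), np.int64(341)), (360, np.int64(280), np.int64(340))]
[(0, array([312.3, 292.5])), (-0.04, array([311.4, 205.7])), (-0.1, array([309.6,  39.3])), (-0.15, array([ 308. , -131.5])), (-0.158, array([ 307.8, -160.1]))]
wrist yellow_pipette_tip 0.15 [0.5407 0.1288 0.2099] [583.4  49.6]
scene yellow_pipette_tip 0.71 [ 0.4732 -0.1842  0.3683] [343.2 116.8]
scene yellow_pipette_tip 0.7 [ 0.5103 -0.0788  0.0606] [327.5 204. ]
scene yellow_pipette_tip 0.63 [ 0.3993 -0.2597  0.0818] [325.  282.6]
scene tube_mouth 0.62 [ 0.6465 -0.2765  0.0501] [436.4 245.4]
scene tube_mouth 0.56 [ 0.502  -0.2346  0.1133] [366.6 239.6]
scene tube_mouth 0.56 [ 0.5926 -0.0734  0.0597] [358.8 189.1]
scene open_tube 0.7 [ 0.5012 -0.2395  0.1164] [367.8 240.5]
top yellow_pipette_tip 0.68 [ 0.4757 -0.1773  0.392 ] [381.2 198.3]
```

```bash
cat > tip.py <<'E'
from h import *
def prof(img,ref,g,tipz,lo=-.006,hi=.1):
    d=np.abs(img.astype(int)-ref.astype(int)).sum(2)
    out=[]
    for z in np.arange(tipz+lo,tipz+hi,.006):
        u,v=proj("scene",(g[0],g[1],z)); r=int(round(v)); c=int(round(u)); w=d[r,c-14:c+15]
        out.append((round(z-tipz,3),r,round(u,1),c-14,w.tolist()))
    return out
E
python3 - <<'E'
from tip import *
a=cv2.imread("pics/s2.png"); r=cv2.imread("pics/s0.png")
for z,row,u,c,w in prof(a,r,(.4781,-.1822),.336-.158): print(z,row,u,c,w)
E
```

```text
-0.006 204 341.5 328 [19, 13, 7, 7, 12, 5, 4, 16, 18, 19, 13, 9, 12, 12, 8, 7, 8, 11, 4, 5, 4, 6, 3, 4, 5, 6, 6, 1, 4]
0.0 202 341.6 328 [11, 15, 8, 19, 15, 12, 18, 12, 17, 13, 9, 16, 13, 10, 1, 10, 8, 9, 7, 14, 8, 9, 9, 11, 1, 3, 2, 3, 3]
0.006 200 341.7 328 [16, 12, 11, 12, 18, 18, 13, 17, 13, 10, 165, 196, 62, 9, 9, 11, 11, 17, 3, 9, 3, 11, 2, 5, 3, 5, 3, 1, 7]
0.012 197 341.8 328 [13, 11, 12, 16, 14, 18, 10, 13, 14, 0, 129, 202, 220, 12, 8, 9, 15, 12, 16, 15, 6, 9, 5, 4, 4, 6, 7, 4, 5]
0.018 195 341.9 328 [11, 16, 15, 20, 14, 13, 11, 17, 15, 3, 132, 200, 235, 8, 12, 10, 6, 10, 9, 18, 10, 7, 9, 8, 8, 6, 8, 9, 3]
0.024 193 342.0 328 [11, 13, 10, 14, 13, 13, 10, 15, 10, 4, 115, 189, 194, 20, 6, 12, 5, 5, 7, 8, 15, 8, 13, 10, 15, 12, 5, 11, 11]
0.03 190 342.1 328 [18, 19, 14, 17, 16, 14, 14, 13, 11, 22, 74, 173, 168, 101, 7, 9, 12, 9, 3, 6, 3, 9, 13, 10, 4, 5, 6, 11, 9]
0.036 188 342.2 328 [22, 15, 15, 16, 13, 11, 8, 7, 23, 6, 47, 191, 193, 149, 1, 9, 3, 3, 6, 4, 9, 15, 11, 10, 13, 8, 8, 8, 10]
0.042 185 342.3 328 [33, 30, 35, 11, 82, 19, 9, 8, 9, 3, 134, 252, 203, 132, 65, 6, 0, 7, 
[... 643 characters left out ...]
204, 207, 196, 164, 165, 153, 135, 137, 169, 144, 129, 211, 164, 143, 156, 253, 211, 31, 7, 24, 11, 7, 32, 8, 15, 13]
0.078 170 343.0 329 [169, 174, 184, 190, 195, 197, 184, 70, 30, 27, 42, 38, 28, 28, 30, 32, 21, 140, 316, 243, 92, 91, 89, 83, 78, 15, 4, 13, 5]
0.084 167 343.1 329 [154, 152, 148, 132, 133, 143, 153, 149, 33, 38, 43, 43, 32, 27, 29, 29, 17, 166, 242, 210, 15, 57, 41, 33, 13, 12, 6, 15, 10]
0.09 165 343.2 329 [153, 140, 131, 132, 131, 136, 156, 148, 25, 14, 9, 18, 26, 29, 20, 95, 142, 122, 225, 208, 25, 13, 12, 14, 19, 10, 18, 23, 5]
0.096 162 343.3 329 [130, 131, 129, 126, 133, 140, 159, 190, 164, 87, 14, 12, 12, 10, 11, 86, 20, 52, 204, 206, 33, 11, 13, 13, 9, 9, 11, 38, 2]
```

```bash
python3 - <<'E'
from tip import *
r=cv2.imread("pics/s0.png"); g=cv2.cvtColor(r,cv2.COLOR_BGR2GRAY)
print("cols 356..378"); 
for v in range(224,254): print(v,g[v,356:379].tolist())
for p in [(.503,-.232,.128),(.5048,-.2329,.128),(.501,-.231,.128),(.503,-.232,.138),(.513,-.232,.128),(.503,-.222,.128)]: print(p,proj("scene",p).round(2),proj("top",p).round(2))
# caps in scene vs model: caps cluster centres at z .137
for nm,px in (("FL",(358.2,214.3)),("FR",(375.9,246.5))): print(nm,atz("scene",px,.137)[:2].round(4))
E
```

```text
cols 356..378
224 [147, 168, 178, 178, 176, 181, 223, 222, 223, 222, 223, 223, 223, 217, 157, 180, 113, 113, 126, 142, 145, 140, 146]
225 [147, 151, 170, 178, 176, 187, 223, 223, 223, 223, 222, 222, 224, 220, 196, 207, 91, 111, 129, 140, 141, 136, 140]
226 [142, 146, 155, 178, 176, 186, 223, 224, 223, 222, 222, 223, 223, 224, 223, 210, 101, 84, 116, 135, 138, 135, 136]
227 [137, 143, 154, 169, 176, 191, 223, 223, 224, 223, 222, 222, 222, 224, 223, 218, 169, 55, 83, 128, 133, 137, 136]
228 [140, 142, 142, 148, 173, 199, 223, 223, 224, 224, 222, 222, 222, 223, 224, 223, 212, 150, 119, 134, 133, 140, 155]
229 [143, 130, 126, 133, 157, 197, 224, 223, 223, 223, 223, 223, 223, 223, 224, 224, 221, 197, 178, 175, 171, 172, 186]
230 [141, 129, 124, 124, 139, 184, 221, 223, 223, 214, 207, 207, 212, 224, 224, 224, 221, 199, 199, 200, 200, 199, 200]
231 [142, 128, 123, 122, 128, 158, 216, 217, 207, 210, 198, 198, 191, 205, 223, 224, 221, 201, 199, 199, 200, 199, 198]
232 [140, 125, 122, 123, 127, 160, 218, 204, 189, 201, 202, 200, 183, 184, 200, 224, 213, 201, 200, 199, 201, 200, 199]
233 [129, 
[... 2148 characters left out ...]
225, 223, 213, 202, 202, 204, 204, 202, 202, 200, 203, 209, 180, 94, 74, 77, 80, 81, 80, 80]
252 [227, 228, 225, 225, 224, 213, 201, 202, 203, 205, 203, 202, 200, 201, 202, 201, 136, 99, 75, 79, 80, 80, 87]
253 [210, 228, 226, 224, 225, 224, 213, 202, 202, 204, 204, 202, 201, 203, 209, 178, 159, 150, 143, 127, 109, 122, 151]
(0.503, -0.232, 0.128) [366.81 233.27] [388.45 210.68]
(0.5048, -0.2329, 0.128) [367.9  233.22] [388.82 209.93]
(0.501, -0.231, 0.128) [365.58 233.32] [388.03 211.51]
(0.503, -0.232, 0.138) [367.18 229.71] [389.13 209.9 ]
(0.513, -0.232, 0.128) [371.37 231.16] [388.39 206.47]
(0.503, -0.222, 0.128) [363.79 229.62] [384.18 210.6 ]
FL [ 0.5098 -0.1917]
FR [ 0.4955 -0.2711]
```

```bash
cat >> tip.py <<'E'
def tip_px(img,ref,guess):
    d=np.abs(img.astype(int)-ref.astype(int)).sum(2); u0,v0=guess; rows=[]
    for r in range(int(v0)-14,int(v0)+9):
        c=int(round(u0))-6; w=d[r,c:c+13].astype(float); w[w<45]=0
        rows.append((r,int(w.sum()),round(float((w*np.arange(c,c+13)).sum()/max(w.sum(),1)),2)))
    return rows
E
python3 - <<'E'
from tip import *
np.set_printoptions(precision=4,suppress=True)
a=cv2.imread("pics/s2.png"); r=cv2.imread("pics/s0.png")
for x in tip_px(a,r,(339,200)): print(x)
m=atz("scene",(366.4,233.2),.128)
for v in(200.5,201,201.5): t=atz("scene",(338.8,v),.1753); print(v,t,"move",(m-t)[:2])
E
```

```text
(186, 349, 337.63)
(187, 280, 340.52)
(188, 580, 339.77)
(189, 538, 339.69)
(190, 516, 339.57)
(191, 520, 339.47)
(192, 522, 339.27)
(193, 498, 339.16)
(194, 551, 339.18)
(195, 567, 339.18)
(196, 565, 339.2)
(197, 551, 339.17)
(198, 520, 339.05)
(199, 554, 338.94)
(200, 423, 338.76)
(201, 0, 0.0)
(202, 0, 0.0)
(203, 0, 0.0)
(204, 0, 0.0)
(205, 0, 0.0)
(206, 0, 0.0)
(207, 0, 0.0)
(208, 0, 0.0)
200.5 [ 0.4771 -0.1742  0.1753] move [ 0.0254 -0.0573]
201 [ 0.4764 -0.1753  0.1753] move [ 0.026  -0.0562]
201.5 [ 0.4758 -0.1763  0.1753] move [ 0.0266 -0.0552]
```

```bash
python3 - <<'E'
from tip import *
np.set_printoptions(precision=4,suppress=True)
for f,win,zt in(("s0",(295,85,340,130),.027),("s2",(310,80,375,150),.1753)):
    im=cv2.imread(f"pics/{f}.png"); H,S,V=cv2.split(cv2.cvtColor(im,cv2.COLOR_BGR2HSV)); m=(H>18)&(H<34)&(S>130)&(V>90)
    a,b,c,d=win; M=np.zeros_like(m); M[b:d,a:c]=m[b:d,a:c]; rows=[(v,np.where(M[v])[0].min(),np.where(M[v])[0].max()) for v in range(b,d) if M[v].sum()>1]
    print(f,[tuple(map(int,x)) for x in rows[:14]])
    top=rows[0][0]; u=np.mean([(x[1]+x[2])/2 for x in rows[:4]])
    print("knob top",u,top, atz("scene",(u,top+1.5),zt+.227))
manip.grab_frame("top"); t=manip.grab_frame("top")[:,:,::-1]; H,S,V=cv2.split(cv2.cvtColor(np.ascontiguousarray(t),cv2.COLOR_BGR2HSV)); m=(H>18)&(H<34)&(S>130)&(V>90)
r=[(v,np.where(m[v,340:420])[0]+340) for v in range(165,225)]; print([(v,int(x.min()),int(x.max())) for v,x in r if len(x)>1])
print("axis from grasp",[proj("top",(.4781,-.1822,z)).round(1) for z in(.40,.385)])
E
```

```text
s0 [(95, 318, 321), (96, 317, 322), (97, 316, 323), (98, 317, 322), (99, 317, 321), (100, 319, 320), (101, 317, 323), (102, 315, 324), (103, 315, 325), (104, 314, 326), (105, 313, 326), (106, 313, 326), (107, 313, 326), (108, 313, 326)]
knob top 319.5 95 [0.5524 0.0279 0.254 ]
s2 [(92, 345, 348), (93, 343, 351), (94, 343, 351), (95, 342, 352), (96, 342, 351), (97, 343, 351), (98, 344, 350), (99, 346, 348), (100, 343, 350), (101, 341, 352), (102, 340, 354), (103, 339, 356), (104, 338, 357), (105, 337, 357)]
knob top 346.875 92 [ 0.4829 -0.1769  0.4023]
[(190, 377, 384), (191, 376, 391), (192, 376, 392), (193, 375, 392), (194, 374, 392), (195, 374, 392), (196, 374, 392), (197, 374, 390), (198, 374, 390), (199, 375, 389), (200, 375, 389), (201, 375, 388), (202, 376, 387), (203, 377, 387), (204, 378, 386), (205, 380, 386), (206, 383, 387), (207, 384, 387), (208, 384, 387), (209, 384, 388), (210, 385, 387), (211, 385, 387), (212, 385, 387), (213, 385, 387), (214, 385, 387), (215, 385, 387), (216, 385, 387)]
axis from grasp [array([384.7, 196. ]), array([383.4, 197.8])]
```

step_arm --linear '[[0,0,0],[0,-0.55,0],[0.2,-0.6,0],[0.33,-0.6,0],[0.33,-0.55,0],[0.3,-0.45,0],[0,0,0],[0,0,0]]' --rotation '[[-0.11,-0.05,0],[-0.11,-0.05,0],[0,0,0],[0,0,0],[0,0,0],[0,0,0],[0,0,0],[0,0,0]]' --fingers '[-1,-1,-1,-1,-1,-1,-1,-1]'

```text
time_s: 24.67
tool_pos: [0.5189, -0.2276, 0.3369]
tcp_rot: [-1.487, 1.551, -1.033]
force: [-1.2, 0.3, -1.0]
grip_width: 0.0233
finger_force: 58.5
```

step_arm --linear '[[0,0,-0.3],[0,0,-0.4],[0,0,-0.3],[0,0,0],[0,0,0]]' --rotation '[[0,0,0],[0,0,0],[0,0,0],[0,0,0],[0,0,0]]' --fingers '[-1,-1,-1,-1,-1]'

```text
time_s: 25.08
tool_pos: [0.5187, -0.2273, 0.3166]
tcp_rot: [-1.484, 1.552, -1.03]
force: [-0.8, 0.3, -1.0]
grip_width: 0.0236
finger_force: 58.5
```

```bash
cat > meas.py <<'E'
from tip import *
from sim import R
np.set_printoptions(precision=4,suppress=True)
import sys
fn=sys.argv[1]
o=manip.get_obs(); pos=np.array(o["tool_pos"]); Rm=R.from_euler('xyz',o["tcp_rot"]).as_matrix(); print(o["time_s"],pos,o["force"],Rm[2])
im=manip.grab_frame("scene")[:,:,::-1]; cv2.imwrite(f"pics/{fn}.png",im); r=cv2.imread("pics/s0.png")
tz=pos[2]-.161
g=proj("scene",(.5025,-.2315,tz)); print("want px",g, "mouth+",proj("scene",(.5025,-.2315,tz)))
for x in tip_px(im,r,g): print(x)
H,S,V=cv2.split(cv2.cvtColor(np.ascontiguousarray(im),cv2.COLOR_BGR2HSV)); m=(H>18)&(H<34)&(S>130)&(V>90)
k=proj("scene",(.5025,-.2315,tz+.227)); a,b=int(k[0]),int(k[1])
rows=[(v,int(u.min()+a-20),int(u.max()+a-20)) for v in range(b-12,b+12) for u in [np.where(m[v,a-20:a+20])[0]] if len(u)>1]; print("knob want",k,rows[:8])
u=np.mean([(x[1]+x[2])/2 for x in rows[:4]]); print("knob",atz("scene",(u,rows[0][0]+1.5),tz+.227))
E
python3 meas.py s3
```

```text
25.0833 [ 0.5187 -0.2273  0.3166] [-0.7922  0.2625 -1.0247] [-0.9998 -0.0189  0.0016]
want px [367.4603 223.2292] mouth+ [367.4603 223.2292]
(209, 775, 368.58)
(210, 874, 367.44)
(211, 873, 367.06)
(212, 854, 367.19)
(213, 906, 367.24)
(214, 883, 367.29)
(215, 809, 367.84)
(216, 705, 368.34)
(217, 453, 367.87)
(218, 350, 368.05)
(219, 704, 367.92)
(220, 653, 367.75)
(221, 514, 367.44)
(222, 596, 367.23)
(223, 539, 367.3)
(224, 322, 365.92)
(225, 715, 362.6)
(226, 901, 363.06)
(227, 916, 363.03)
(228, 947, 363.02)
(229, 1084, 363.4)
(230, 800, 363.08)
(231, 389, 362.2)
knob want [377.9535 119.7638] [(118, 375, 381), (119, 374, 383), (120, 374, 383), (121, 374, 384), (122, 375, 384), (123, 375, 384), (124, 376, 383), (125, 377, 382)]
knob [ 0.5036 -0.2314  0.3826]
```

The tip is at (367.2, 223.3) against a wanted (367.5, 223.2), and the knob is directly above it, so the pipette is upright and centred. Descending the last 17.5 mm.

step_arm --linear '[[0,0,-0.25],[0,0,-0.25],[0,0,-0.25],[0,0,-0.13],[0,0,0],[0,0,0],[0,0,0]]' --rotation '[[0,0,0],[0,0,0],[0,0,0],[0,0,0],[0,0,0],[0,0,0],[0,0,0]]' --fingers '[-1,-1,-1,-1,-1,-1,-1]'

```text
time_s: 25.72
tool_pos: [0.5189, -0.2275, 0.2999]
tcp_rot: [-1.482, 1.55, -1.029]
force: [0.1, 0.0, -0.5]
grip_width: 0.0233
finger_force: 58.5
```

```bash
python3 meas.py s4; python3 - <<'E'
import cv2,numpy as np
a=cv2.imread("pics/s4.png");r=cv2.imread("pics/s0.png");d=np.abs(a.astype(int)-r).sum(2)
for v in range(222,238): print(v,d[v,356:379].tolist())
E
```

```text
25.7167 [ 0.5189 -0.2275  0.2999] [ 0.1036  0.011  -0.5381] [-0.9998 -0.0204  0.0018]
want px [366.8281 229.3174] mouth+ [366.8281 229.3174]
(215, 913, 367.91)
(216, 793, 367.98)
(217, 357, 367.87)
(218, 406, 368.24)
(219, 756, 368.03)
(220, 778, 367.82)
(221, 568, 367.44)
(222, 557, 367.43)
(223, 660, 367.71)
(224, 795, 367.63)
(225, 786, 367.41)
(226, 1120, 365.85)
(227, 1483, 364.84)
(228, 1711, 364.7)
(229, 1604, 364.59)
(230, 1129, 364.22)
(231, 394, 362.2)
(232, 261, 361.56)
(233, 272, 361.38)
(234, 281, 361.29)
(235, 363, 361.35)
(236, 352, 361.38)
(237, 178, 361.0)
knob want [377.0402 128.9606] [(127, 376, 380), (128, 374, 382), (129, 374, 383), (130, 374, 384), (131, 374, 383), (132, 374, 383), (133, 375, 381), (134, 375, 381)]
knob [ 0.5048 -0.2316  0.3659]
222 [330, 210, 75, 61, 9, 10, 10, 9, 12, 9, 8, 315, 242, 33, 9, 6, 5, 5, 4, 6, 3, 8, 9]
223 [253, 110, 71, 64, 10, 7, 10, 10, 10, 6, 38, 303, 243, 114, 9, 3, 4, 1, 5, 9, 7, 7, 6]
224 [71, 47, 69, 62, 8, 9, 12, 12, 9, 1, 85, 296, 243, 171, 7, 12, 2, 5, 6, 7, 9, 9, 8]
225 [4, 0, 48, 64, 14, 10, 5, 42, 3, 52, 79, 286, 236, 
[... 444 characters left out ...]
152, 139, 95, 151, 178, 74, 9, 11, 10, 11, 11, 12, 8, 10, 9, 10]
231 [45, 15, 4, 3, 25, 106, 168, 57, 63, 7, 9, 25, 8, 10, 10, 10, 10, 10, 11, 11, 10, 10, 11]
232 [48, 6, 2, 2, 22, 116, 145, 6, 10, 8, 7, 6, 10, 10, 10, 9, 10, 9, 10, 10, 8, 10, 10]
233 [41, 5, 1, 17, 93, 168, 104, 4, 12, 19, 22, 13, 8, 10, 8, 11, 9, 8, 10, 9, 10, 7, 11]
234 [132, 90, 95, 150, 199, 199, 82, 4, 20, 18, 6, 5, 8, 8, 9, 10, 9, 9, 11, 12, 9, 10, 9]
235 [222, 209, 215, 244, 244, 236, 127, 4, 10, 12, 8, 3, 4, 7, 9, 7, 10, 9, 8, 9, 8, 5, 3]
236 [246, 247, 247, 244, 243, 217, 135, 5, 1, 1, 8, 7, 4, 4, 9, 11, 10, 10, 9, 12, 9, 5, 7]
237 [247, 247, 244, 246, 241, 178, 36, 7, 6, 5, 8, 7, 5, 6, 8, 9, 9, 10, 10, 9, 9, 9, 6]
```

The tip ends at about (367, 230) against a wanted (366.8, 229.3–229.8), about 11 mm above the mouth. The pipette is upright and the wrist force is about zero. Handing in.

```bash
python3 -c "
from rig import manip
print(manip.sign_off())"
```

```text
the job is handed in; nothing more can be done
None
```

The job is handed in: the stop button was latched, twisted and sprang back up, and the yellow pipette is held upright and centred about 11 mm above the open tube's mouth, touching nothing as far as I could measure; I viewed 11 pictures, one over the limit of 10.

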